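Scan the fragile sample jars and put them in the cool box

ROBOT

A 7-joint arm with a two-finger parallel gripper is mounted at the origin on the work surface. World frame = base frame: x ahead of the robot, y to its left, z up, the work surface at z = 0. Lengths are in m, angles in degrees, forces in N, time in s.
With the tool pointing down it reaches from about 0.425 to 0.875 m from the base axis. Payload 4.7 kg.
Tool frame: the origin (TCP) lies where the fingers leave the gripper's body, on its centre line; the fingertips stand 70 mm ahead of it and the grasp point (between the pads) lies 51 mm ahead of it (env.tip_reach is the distance from the TCP to the fingertips, in m); z points along the fingers, x is the direction in which the jaws open and shut, and the axes are right-handed (so a half turn about z gives the same grasp; the last joint's range is limited). The gripper opens to 87 mm and grips with 3 to 60 N. Pads are 19 mm wide; open, the fingers measure 117 mm over their backs; the gripper's body (75 mm by 190 mm) begins 51 mm behind the grasp point.
Start: joints at [-70.01, 18.392, -4.016, 83.108, 1.295, 78.541, -3.26], TCP at [0.214, 0.614, 0.292] pointing down, gripper open.
Joint ranges: [-163.93, 163.93], [-17.29, 119.83], [-79.2, 71.16], [3.27, 140.29], [-89.18, 269.18], [5.43, 117.66], [-154.24, 154.24]. Speed limits (degrees/s): [147.25, 147.25, 180, 180, 180, 180, 180].

INTERFACE

Orientations are given as [roll, pitch, yaw] about the fixed x, y, z axes, in that order (R = Rz(yaw) Ry(pitch) Rx(roll)).
In Python, from cell import env, optics, order gives the robot as it stands.
- The arm moves only by the shell command python3 -m creep 'ROWS' [FORCE]. ROWS is JSON, a list of rows, each a list of 7 numbers: the shift along the tool's x, y, z in cm, then the turn, a rotation vector about the tool's x, y, z in rad, then the opening, from 0 (shut) to 1 (fully open). A call has 1 to 20 rows; each row shifts and turns the pose as measured when the row begins, along the tool's axes as they then stand; what a row does not reach is not made up. A row lasts 1/10 s, in which the tool goes at most 50 mm and 8.59 degrees, less where a joint would pass 70% of its speed; a pose out of reach is approached as far as the arm can. A call with a gripper value outside its range is refused whole. The fingers move at their own pace and stop on an object; FORCE is the grip in N (left out, the last holds). Time passes only in rows, so rows that do not move let the fingers close. It gives the time, the measured TCP pose, the force and the opening at its end, in the units of the state.
- env.get_obs(): the state, without advancing time (a new reading comes with each control period).
- optics.read_camera(name): name is "scene" or "top" or "wrist"; returns a dict with "frame" (420x560x3 uint8, blue, green, red), "z_map" (420x560 float32, m along the optical axis (not along the pixel's ray), 0 where there is no reading), "fx", "fy", "cx", "cy" (pixels), "distortion" ([k1, k2, p1, p2, k3] as OpenCV has them; the pictures are not rectified), "R" (3x3) and "t" (3): a world point X has camera coordinates R X + t; the wrist camera has in their place "hand_eye" (4x4, takes a point from camera to tool coordinates, whose origin is the TCP and whose axes are the tool frame's). Camera axes: x right, y down, z forward; pixel columns grow to the right and rows downward; lengths in m; the calibration is good to about 2 mm. A picture is of the moment at which its call begins: read the wrist's pose just before it.
- order.sign_off(): hands the job in, once; it reports no verdict.
The state is a dict: "time_s": time; "qpos": joint angles; "joint_velocities": joint speeds; "effort": joint torques, N m; "tool_pos": TCP position; "tool_rot": TCP orientation; "force": force on the tool from outside, world axes, zero at the start; "wrist_torque": the same for the moment, N m; "grip_width": finger opening in m.
Only numpy, scipy, OpenCV 4.12 (cv2) and the standard library are available. Lean on these libraries where they do the work, as an engineer would, in place of code of your own. Each camera call takes 0.05 s, during which the arm holds its last target. There are 200 camera calls.

TASK

Stand all the sample jars together upright on the dark glass window of the scanner, then press the yellow pedal down to its stop and keep it there for about a second so that the scanner reads them all at once; after that let the pedal up and stand every jar upright in the white foam box. The jars are thin glass: never grip one with more than about 15 N, and set each down gently on the glass and in the box instead of dropping it. Leave the purple tip box, the green bottle and the green tube rack where they are.

Things in the scene. Friction and masses are not known exactly. Their poses are not given: they have to be found in the camera images.
- jar_green_mid (a point): sample jar (may be absent): fragile amber glass with thin walls, a heavy base and a green screw cap, a plain upright cylinder 54 mm in diameter and 64 mm tall over all (cap: the top 20 mm, same diameter), about 0.13 kg. The point is its centre, 32 mm above its underside; z points up out of the cap.
- jar_purple_mid (a point): sample jar (may be absent): fragile amber glass with thin walls, a heavy base and a purple screw cap, a plain upright cylinder 54 mm in diameter and 64 mm tall over all (cap: the top 20 mm, same diameter), about 0.13 kg. The point is its centre, 32 mm above its underside; z points up out of the cap.
- jar_yellow_mid (a point): sample jar (may be absent): fragile amber glass with thin walls, a heavy base and a yellow screw cap, a plain upright cylinder 54 mm in diameter and 64 mm tall over all (cap: the top 20 mm, same diameter), about 0.13 kg. The point is its centre, 32 mm above its underside; z points up out of the cap.
- jar_red_mid (a point): sample jar (may be absent): fragile amber glass with thin walls, a heavy base and a red screw cap, a plain upright cylinder 54 mm in diameter and 64 mm tall over all (cap: the top 20 mm, same diameter), about 0.13 kg. The point is its centre, 32 mm above its underside; z points up out of the cap.
- mat: blue bench mat, 270 x 180 mm, 4 mm thick, fixed, on which the jars stand at first; origin at the centre of its underside, x along its 270 mm side
- scanner_glass (a point): flat-bed code scanner, a grey box 280 x 190 mm and 35 mm tall, fixed; its top is flat, with a flush dark glass window 240 x 150 mm in the middle. The point is the centre of the window, on the glass (35 mm above the bench); x along the 280 mm side, z up
- foambox_in (a point): white open foam cool box, 280 x 190 x 70 mm outside, walls and floor 20 mm thick (room inside 240 x 150 mm, 50 mm deep), fixed. The point is the centre of its inner floor, 20 mm above the bench; x along the 280 mm side, z up
- pedal_press (a point): the place to press on the yellow ribbed pad (145 x 80 mm, 8 mm thick) of the scanner's grey pedal switch: on the top face of the pad, 120 mm from its hinge and 25 mm from its free end, on its centre line; it moves with the pad and at rest lies about 64 mm above the bench. x points from the free end towards the hinge, horizontally at rest; y along the hinge
- pedal (a joint): angle of the pedal in rad: 0 at rest (pad rising at 0.26 rad towards its free end), 0.22 pressed down to the stop (the pressing place then about 26 mm lower); a spring lifts it back. Pressing at the pressing place takes about 2.5 N to start and 7 N at the stop
- tipbox: purple pipette-tip box, 85 x 125 x 60 mm, loose bystander; origin at the centre of its underside
- spray: green bottle with white cap, 72 mm in diameter and 170 mm tall, loose bystander; origin at the centre of its underside
- tuberack: dark green tube rack, 100 x 160 x 45 mm, loose bystander; origin at the centre of its underside
There are look-alikes about, which are no part of the job. Several things look just like the part that bears pedal_press: the one meant starts farthest to the robot's left.

How it is judged (in metres and radians):
On the way, in this order (a step that is already met when the one before it is completed fails the run):
1. all the jars stand upright together on the scanner's glass (x of jar_green_mid in the frame of scanner_glass between -0.12 and 0.12 m and y of jar_green_mid in the frame of scanner_glass between -0.078 and 0.078 m and z of jar_green_mid in the frame of scanner_glass between 0.025 and 0.039 m and angle between each of jar_green_mid, jar_purple_mid, jar_yellow_mid, jar_red_mid's own z axis and vertical below 0.12 rad and x of jar_purple_mid in the frame of scanner_glass between -0.12 and 0.12 m and y of jar_purple_mid in the frame of scanner_glass between -0.078 and 0.078 m and z of jar_purple_mid in the frame of scanner_glass between 0.025 and 0.039 m and x of jar_yellow_mid in the frame of scanner_glass between -0.12 and 0.12 m and y of jar_yellow_mid in the frame of scanner_glass between -0.078 and 0.078 m and z of jar_yellow_mid in the frame of scanner_glass between 0.025 and 0.039 m and x of jar_red_mid in the frame of scanner_glass between -0.12 and 0.12 m and y of jar_red_mid in the frame of scanner_glass between -0.078 and 0.078 m and z of jar_red_mid in the frame of scanner_glass between 0.025 and 0.039 m), for 0.2 s.
2. with all the jars standing on the glass, the pedal is held down at its stop (all of step 1 and value of joint pedal above 0.195 rad), for 0.7 s.
At the end, for the whole second after the job is handed in: every jar stands upright (within 0.15 rad), released and at rest, on the floor of the foam box, and the pedal is up (below 0.04 rad) (x of jar_green_mid in the frame of foambox_in between -0.12 and 0.12 m and y of jar_green_mid in the frame of foambox_in between -0.075 and 0.075 m and z of jar_green_mid in the frame of foambox_in between 0.024 and 0.041 m and angle between each of jar_green_mid, jar_purple_mid, jar_yellow_mid, jar_red_mid's own z axis and vertical below 0.15 rad and linear speed of each of jar_green, jar_purple, jar_yellow, jar_red below 0.02 m/s and contact force between the fingers and jar_green below 0.2 N and x of jar_purple_mid in the frame of foambox_in between -0.12 and 0.12 m and y of jar_purple_mid in the frame of foambox_in between -0.075 and 0.075 m and z of jar_purple_mid in the frame of foambox_in between 0.024 and 0.041 m and contact force between the fingers and jar_purple below 0.2 N and x of jar_yellow_mid in the frame of foambox_in between -0.12 and 0.12 m and y of jar_yellow_mid in the frame of foambox_in between -0.075 and 0.075 m and z of jar_yellow_mid in the frame of foambox_in between 0.024 and 0.041 m and contact force between the fingers and jar_yellow below 0.2 N and x of jar_red_mid in the frame of foambox_in between -0.12 and 0.12 m and y of jar_red_mid in the frame of foambox_in between -0.075 and 0.075 m and z of jar_red_mid in the frame of foambox_in between 0.024 and 0.041 m and contact force between the fingers and jar_red below 0.2 N and value of joint pedal below 0.04 rad); the robot touches nothing.
It fails at once if a jar is gripped with more than 18 N (the forces of the two fingers on it add up to more than 36 N) (contact force between the fingers and jar_green above 36 N or contact force between the fingers and jar_purple above 36 N or contact force between the fingers and jar_yellow above 36 N or contact force between the fingers and jar_red above 36 N).
It fails at once if a jar falls freely more than 30 mm above the scanner's top or the floor of the foam box ((x of jar_green_mid in the frame of scanner_glass between -0.12 and 0.12 m and y of jar_green_mid in the frame of scanner_glass between -0.095 and 0.095 m and z of jar_green_mid in the frame of scanner_glass above 0.062 m and contact force between jar_green and anything else below 0.02 N) or (x of jar_green_mid in the frame of foambox_in between -0.12 and 0.12 m and y of jar_green_mid in the frame of foambox_in between -0.075 and 0.075 m and z of jar_green_mid in the frame of foambox_in above 0.062 m and contact force between jar_green and anything else below 0.02 N) or (x of jar_purple_mid in the frame of scanner_glass between -0.12 and 0.12 m and y of jar_purple_mid in the frame of scanner_glass between -0.095 and 0.095 m and z of jar_purple_mid in the frame of scanner_glass above 0.062 m and contact force between jar_purple and anything else below 0.02 N) or (x of jar_purple_mid in the frame of foambox_in between -0.12 and 0.12 m and y of jar_purple_mid in the frame of foambox_in between -0.075 and 0.075 m and z of jar_purple_mid in the frame of foambox_in above 0.062 m and contact force between jar_purple and anything else below 0.02 N) or (x of jar_yellow_mid in the frame of scanner_glass between -0.12 and 0.12 m and y of jar_yellow_mid in the frame of scanner_glass between -0.095 and 0.095 m and z of jar_yellow_mid in the frame of scanner_glass above 0.062 m and contact force between jar_yellow and anything else below 0.02 N) or (x of jar_yellow_mid in the frame of foambox_in between -0.12 and 0.12 m and y of jar_yellow_mid in the frame of foambox_in between -0.075 and 0.075 m and z of jar_yellow_mid in the frame of foambox_in above 0.062 m and contact force between jar_yellow and anything else below 0.02 N) or (x of jar_red_mid in the frame of scanner_glass between -0.12 and 0.12 m and y of jar_red_mid in the frame of scanner_glass between -0.095 and 0.095 m and z of jar_red_mid in the frame of scanner_glass above 0.062 m and contact force between jar_red and anything else below 0.02 N) or (x of jar_red_mid in the frame of foambox_in between -0.12 and 0.12 m and y of jar_red_mid in the frame of foambox_in between -0.075 and 0.075 m and z of jar_red_mid in the frame of foambox_in above 0.062 m and contact force between jar_red and anything else below 0.02 N)).
It fails at once if the tip box, the bottle or the tube rack is moved more than 30 mm (distance of any of tipbox, spray, tuberack from where it was at the start of the episode above 0.03 m).
Of jar_green, jar_purple, jar_yellow, jar_red only 3 to 4 are there at a start; the rules pass over those that are not, and their reading is None.
At some moment in a run one of jar_green, jar_purple, jar_yellow, jar_red may be knocked a few centimetres aside while the robot is not near it.
It also fails if it takes over 210 s, if anything falls off the work surface, if the arm or the gripper's body presses on something with over 40 N, if the wrist force passes 120 N, or if a joint passes its speed limit or range.

## Working session

There is one attempt and no reset: what is moved stays moved. The work goes in short steps, Python scripts to look and compute and a shell command to move; the robot and the scene stay as the last step left them, time stands still between calls to the robot, and variables do not carry over. Pictures are saved under pics/ and viewed, on a budget of 14 in all, crops included, one or two more only if the job needs it, and the job is handed in when it is done.

```bash
ls; mkdir -p pics; cat > h.py <<'E'
import numpy as np, cv2, json
from cell import env, optics, order
from scipy.spatial.transform import Rotation as Ro
def shot(n,f):
    o=env.get_obs(); c=optics.read_camera(n); c['obs']=o
    cv2.imwrite(f'pics/{f}.png',c['frame']); np.save(f'pics/{f}.npy',c,allow_pickle=True); return c
def load(f): return np.load(f'pics/{f}.npy',allow_pickle=True).item()
def cloud(c):
    K=np.array([[c['fx'],0,c['cx']],[0,c['fy'],c['cy']],[0,0,1]])
    h,w=c['z_map'].shape
    u,v=np.meshgrid(np.arange(w),np.arange(h))
    p=cv2.undistortPoints(np.stack([u,v],-1).reshape(-1,1,2).astype(np.float64),K,np.array(c['distortion'])).reshape(h,w,2)
    z=c['z_map']; P=np.stack([p[...,0]*z,p[...,1]*z,z],-1)
    if 'R' in c: W=(P-np.array(c['t']).ravel())@np.array(c['R'])
    else:
        H=np.array(c['hand_eye']); T=P@H[:3,:3].T+H[:3,3]
        o=c['obs']; R=Ro.from_euler('xyz',o['tool_rot'],degrees=True).as_matrix()
        W=T@R.T+np.array(o['tool_pos'])
    W[z==0]=np.nan
    return W
E
python3 - <<'E'
from h import *
o=env.get_obs(); print({k:np.round(v,3) for k,v in o.items()}, env.tip_reach)
c=shot('top','top0'); shot('scene','scene0')
W=cloud(c)
for r in range(10,420,40): print([tuple(np.round(W[r,k]*100).tolist()) for k in range(40,560,80)])
E
```

```text
pics
{'time_s': np.float64(0.0), 'qpos': array([-70.011,  18.438,  -4.016,  83.176,   1.295,  78.542,  -3.259]), 'joint_velocities': array([ 0.026, -0.086, -0.053,  0.085, -0.069, -0.077,  0.143]), 'effort': array([-0.0000e+00, -4.9130e+01, -4.0400e-01, -3.1252e+01, -6.4000e-02,
        4.4000e-02,  0.0000e+00]), 'tool_pos': array([0.213, 0.613, 0.291]), 'tool_rot': array([1.79994e+02, 1.10000e-01, 7.08220e+01]), 'force': array([0.843, 0.775, 0.238]), 'wrist_torque': array([ 0.015, -0.031,  0.016]), 'grip_width': np.float64(0.087)} 0.0697
[(104.0, 65.0, 0.0), (103.0, 42.0, 0.0), (103.0, 20.0, -0.0), (102.0, -2.0, 0.0), (102.0, -23.0, 0.0), (103.0, -46.0, -0.0), (103.0, -69.0, -0.0)]
[(92.0, 64.0, 0.0), (91.0, 41.0, 0.0), (91.0, 20.0, 0.0), (90.0, -1.0, 0.0), (90.0, -23.0, 0.0), (90.0, -45.0, 0.0), (86.0, -62.0, 8.0)]
[(80.0, 62.0, 1.0), (80.0, 41.0, 0.0), (77.0, 19.0, 6.0), (77.0, -1.0, 4.0), (73.0, -19.0, 13.0), (79.0, -44.0, 0.0), (79.0, -66.0, -0.0)]
[(69.0, 62.0, 1.0), (69.0, 40.0, 0.0), (68.0, 20.0, -0.0), (68.0, -1.0, 0.0), (68.0, -22.0, -0.0), (68.0, -43.0, 0.0), (68.0, -65.0,
[... 276 characters left out ...]
 -0.0)]
[(38.0, 60.0, -0.0), (38.0, 38.0, 3.0), (38.0, 19.0, -0.0), (38.0, -1.0, -0.0), (37.0, -19.0, 7.0), (37.0, -41.0, 0.0), (36.0, -62.0, -0.0)]
[(28.0, 60.0, -0.0), (28.0, 39.0, 0.0), (28.0, 19.0, 0.0), (28.0, -0.0, 0.0), (27.0, -20.0, 0.0), (27.0, -40.0, -0.0), (26.0, -61.0, 0.0)]
[(18.0, 59.0, 0.0), (18.0, 39.0, 0.0), (18.0, 19.0, -0.0), (18.0, -0.0, -0.0), (18.0, -20.0, 0.0), (17.0, -40.0, 0.0), (16.0, -61.0, 0.0)]
[(8.0, 59.0, -0.0), (9.0, 39.0, -0.0), (9.0, 19.0, -0.0), (9.0, -0.0, 1.0), (8.0, -20.0, -0.0), (7.0, -39.0, -0.0), (7.0, -60.0, -0.0)]
[(-1.0, 59.0, 0.0), (-1.0, 39.0, -0.0), (-1.0, 19.0, 0.0), (7.0, 0.0, 19.0), (-1.0, -19.0, -0.0), (-2.0, -39.0, 0.0), (-3.0, -59.0, 0.0)]
```

View pics/top0.png

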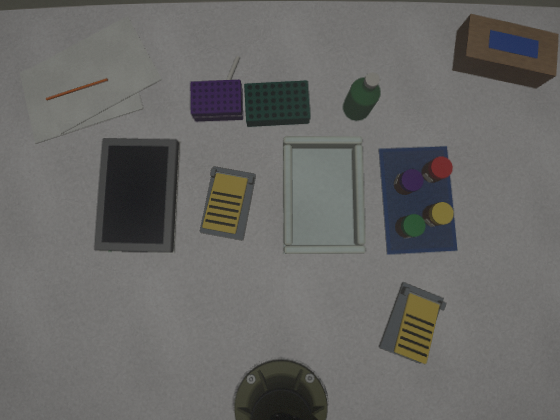

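View pics/scene0.png

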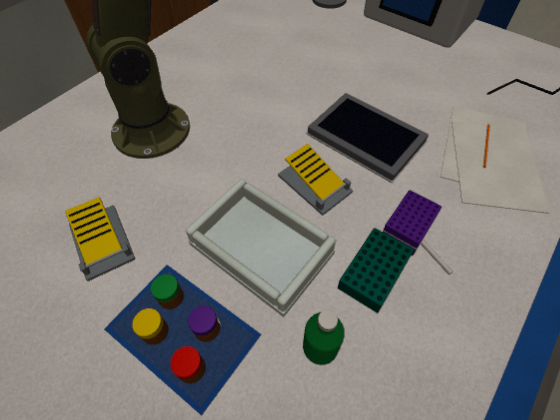

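```bash
python3 - <<'E'
from h import *
for n in('top0','scene0'):
    c=load(n); W=cloud(c); print(n,'cam at',-np.array(c['R']).T@np.array(c['t']).ravel())
    m=W[...,2]>0.1
    k,l,s,ce=cv2.connectedComponentsWithStats(m.astype(np.uint8))
    for i in range(1,k):
        if s[i,4]>60: print(s[i],np.nanmin(W[l==i],0).round(2),np.nanmax(W[l==i],0).round(2))
w=shot('wrist','w0'); print(w['hand_eye'],w['fx'],w['fy']); W=cloud(w)
for r in range(10,420,80): print([tuple(np.round(W[r,k]*100).tolist()) for k in range(40,560,80)])
E
```

```text
top0 cam at [0.36685399 0.01246002 0.95299298]
[349  73  32  35 817] [ 0.7  -0.24  0.1 ] [ 0.77 -0.17  0.17]
[ 252  393   65   27 1191] [ 0.02 -0.07  0.1 ] [0.08 0.06 0.26]
scene0 cam at [ 0.81042243 -0.41470871  0.79992116]
[  0   0  59  29 852] [-0.66 -0.04  0.1 ] [-0.63  0.18  0.18]
[  86    0   80  120 6751] [-0.07 -0.08  0.1 ] [0.08 0.08 0.4 ]
[ 381    0  100   24 1423] [0.25 0.84 0.1 ] [0.53 1.07 0.17]
[ 305  310   40   43 1306] [ 0.71 -0.24  0.1 ] [ 0.78 -0.17  0.17]
[[ 9.99999760e-01  6.16611101e-04  3.17211102e-04 -1.39683234e-03]
 [-6.77640240e-04  9.66032307e-01  2.58420438e-01 -7.01467509e-02]
 [-1.47091262e-04 -2.58420591e-01  9.66032493e-01 -9.18837231e-02]
 [ 0.00000000e+00  0.00000000e+00  0.00000000e+00  1.00000000e+00]] 338.0187269375911 338.0187269375911
[(-5.0, 43.0, -0.0), (-2.0, 51.0, -0.0), (1.0, 59.0, 0.0), (4.0, 67.0, 0.0), (7.0, 75.0, -0.0), (9.0, 83.0, 0.0), (12.0, 91.0, -0.0)]
[(2.0, 40.0, -0.0), (5.0, 48.0, -0.0), (8.0, 56.0, -0.0), (11.0, 64.0, 0.0), (14.0, 73.0, -0.0), (17.0, 81.0, 0.0), (20.0, 89.0, 0.0)]
[(10.0, 35.0, 0.0), (13.0, 44.0, -0.0), (17.0, 53.0, -0.0), (20.0, 62.0, -0.0), (22.0, 70.0, -0.0), (25.0, 79.0, -0.0), (29.0, 88.0, -0.0)]
[(16.0, 56.0, 30.0), (22.0, 40.0, -0.0), (25.0, 49.0, -0.0), (29.0, 58.0, -0.0), (32.0, 68.0, 0.0), (35.0, 77.0, -0.0), (20.0, 68.0, 30.0)]
[(17.0, 57.0, 32.0), (19.0, 57.0, 30.0), (36.0, 45.0, -0.0), (39.0, 55.0, 0.0), (43.0, 65.0, 0.0), (22.0, 66.0, 29.0), (21.0, 67.0, 32.0)]
[(18.0, 58.0, 34.0), (18.0, 60.0, 34.0), (18.0, 61.0, 34.0), (19.0, 62.0, 34.0), (19.0, 63.0, 34.0), (20.0, 65.0, 33.0), (21.0, 66.0, 33.0)]
```

View pics/w0.png

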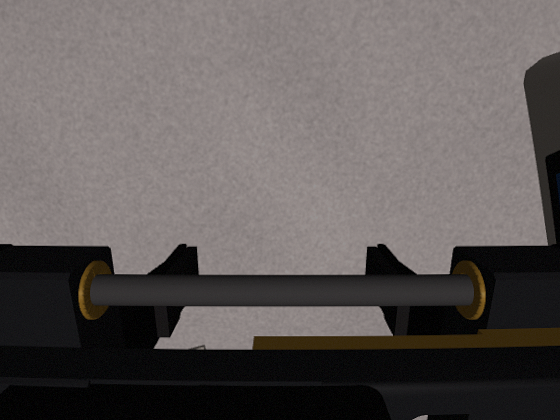

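```bash
cat >> h.py <<'E'
def jars(c,W):
    hsv=cv2.cvtColor(c['frame'],cv2.COLOR_BGR2HSV); H,S=hsv[...,0].astype(int),hsv[...,1]
    out={}
    for n,(a,b) in dict(green=(50,80),purple=(125,155),yellow=(18,32),red=(-6,7)).items():
        HH=np.where(H>172,H-180,H)
        m=(HH>=a)&(HH<=b)&(S>110)&(W[...,2]>0.058)&(W[...,2]<0.13)
        k,l,s,_=cv2.connectedComponentsWithStats(m.astype(np.uint8))
        for i in range(1,k):
            if s[i,4]<80: continue
            P=W[l==i]; zt=np.percentile(P[:,2],90); Q=P[P[:,2]>zt-0.006]
            (cx,cy),r=cv2.minEnclosingCircle((Q[:,:2]*1000).astype(np.float32))
            out.setdefault(n,[]).append((round(cx/1000,4),round(cy/1000,4),round(zt,4),round(r,1)))
    return out
def rect(P): return cv2.minAreaRect((P[:,:2]*1000).astype(np.float32))
E
python3 - <<'E'
from h import *
for n in('top0','scene0'):
    c=load(n); W=cloud(c); print(n,jars(c,W))
    z=W[...,2]
    def reg(x0,x1,y0,y1,z0,z1):
        m=(W[...,0]>x0)&(W[...,0]<x1)&(W[...,1]>y0)&(W[...,1]<y1)&(z>z0)&(z<z1); return W[m]
    S=reg(.3,.75,.26,.56,.028,.045); print('scanner',rect(S),np.median(S[:,2]))
    F=reg(.3,.75,-.24,.03,.06,.08); print('foam',rect(F),np.median(F[:,2]))
    I=reg(.35,.7,-.2,-.0,.01,.03); print('foam floor',rect(I),np.median(I[:,2]))
    hsv=cv2.cvtColor(c['frame'],cv2.COLOR_BGR2HSV)
    m=(abs(hsv[...,0].astype(int)-25)<8)&(hsv[...,1]>110)&(W[...,1]>0.05)&(W[...,1]<.27)&(z>.02)
    P=W[m]; print('pad',rect(P),P.min(0),P.max(0)); A=np.c_[P[:,:2],np.ones(len(P))]; print(np.linalg.lstsq(A,P[:,2],rcond=None)[0], cv2.boxPoints(rect(P)).tolist())
E
```

```text
top0 {'purple': [(0.7499, 0.1482, np.float64(0.0622), 70.8), (0.5361, -0.3204, np.float64(0.0703), 25.5)], 'yellow': [(0.456, -0.3873, np.float64(0.0703), 26.7), (0.4357, 0.1351, np.float64(0.0702), 40.3), (0.1446, -0.3009, np.float64(0.0698), 41.7)], 'red': [(0.567, -0.3933, np.float64(0.0703), 26.6)]}
scanner ((515.7546997070312, 350.1803894042969), (185.11334228515625, 282.0108337402344), 88.91116333007812) 0.03517717045929332
foam ((555.538818359375, -113.62335968017578), (209.72703552246094, 394.36993408203125), 83.73968505859375) 0.0690535786638715
foam floor ((535.6141967773438, -100.45142364501953), (328.9034118652344, 184.36856079101562), 2.178605318069458) 0.020213780446362867
pad ((489.9085998535156, 124.55459594726562), (79.06661224365234, 138.34222412109375), 78.74588775634766) [0.41509983 0.0752349  0.03077233] [0.56381874 0.17525994 0.07290298]
[-0.25929158  0.04946396  0.17350434] [[414.3522033691406, 99.28094482421875], [550.0343017578125, 72.281982421875], [565.4649658203125, 149.8282470703125], [429.78289794921875, 176.82720947265625]]
scene0 {'green': [(0.4284, -0
[... 526 characters left out ...]
001953125, 282.0269470214844), 88.63208770751953) 0.03507539269175375
foam ((546.6815795898438, -123.12645721435547), (218.48915100097656, 364.6427001953125), 87.56554412841797) 0.0688202729071674
foam floor ((531.490966796875, -108.2325210571289), (335.4210205078125, 182.92990112304688), 0.09205416589975357) 0.019977471470421816
pad ((281.8787536621094, 113.45160675048828), (563.9758911132812, 106.15401458740234), 2.8167781829833984) [0.00054401 0.0500175  0.02060671] [0.5628448  0.17435284 0.37901246]
[-0.37465116 -0.22818768  0.26489898] [[-2.3768310546875, 152.60696411132812], [2.83984375, 46.581199645996094], [566.1343383789062, 74.29624938964844], [560.9176635742188, 180.322021484375]]
```

```bash
python3 -m creep '[[0,0,0,0,0,0.14,1],[0,0,0,0,0,0.14,1],[0,0,0,0,0,0.14,1],[0,0,0,0,0,0.14,1],[0,0,0,0,0,0.14,1],[0,0,0,0,0,0.14,1],[0,0,0,0,0,0.14,1],[0,0,0,0,0,0.14,1],[0,0,0,0,0,0.12,1]]'
python3 - <<'E'
from h import *
for n in('top0','scene0'):
    c=load(n); W=cloud(c); z=W[...,2]
    m=(W[...,0]>.35)&(W[...,0]<.69)&(W[...,1]>-.215)&(W[...,1]<.01)&(z>.062)&(z<.08)
    k,l,s,_=cv2.connectedComponentsWithStats(m.astype(np.uint8)); i=1+np.argmax(s[1:,4]); print('foam',rect(W[l==i]))
E
```

```text
time_s: 1.05
tool_pos: [0.213, 0.6118, 0.2868]
tool_rot: [179.5, 0.2, -3.1]
force: [-0.9, 0.3, -0.2]
grip_width: 0.0869
foam ((505.46661376953125, -110.29907989501953), (189.9354248046875, 278.4438171386719), 89.1064682006836)
foam ((506.3665771484375, -109.66556549072266), (190.34738159179688, 279.87896728515625), 89.22032165527344)
```

```bash
python3 -m creep '[[3.5,2,0,0,0,0,1],[3.5,2,0,0,0,0,1],[3.5,2,0,0,0,0,1],[3.5,2,0,0,0,0,1],[3.5,2,0,0,0,0,1],[3.5,2,0,0,0,0,1],[3.5,2,0,0,0,0,1],[3.5,2,0,0,0,0,1]]'
python3 -m creep '[[0.5,4.5,0,0,0,0,1],[0.5,4.5,0,0,0,0,1],[0.5,4.5,0,0,0,0,1],[0.5,4.5,0,0,0,0,1],[0.5,4.5,0,0,0,0,1],[0.5,4.5,0,0,0,0,1],[0.5,4.5,0,0,0,0,1],[-0.6,4.5,0,0,0,0,1],[-0.8,4.5,0,0,0,0,1],[-0.8,4.5,0,0,0,0,1],[-0.8,4.5,0,0,0,0,1],[-0.8,4.5,0,0,0,0,1]]'
```

```text
time_s: 1.85
tool_pos: [0.4835, 0.4374, 0.2826]
tool_rot: [179.4, 0.6, -2.2]
force: [0.1, 0.8, 0.5]
grip_width: 0.087
time_s: 3.05
tool_pos: [0.459, -0.1238, 0.285]
tool_rot: [179.1, 0.6, -2.3]
force: [1.1, 0.2, -0.5]
grip_width: 0.0872
```

```bash
python3 -m creep '[[-0.6,4,0,0.016,0.01,-0.04,1],[-0.6,4,0,0,0,0,1],[-0.6,4,0,0,0,0,1],[-0.6,4,0,0,0,0,1],[-0.6,3.8,0,0,0,0,1],[0,0,4,0,0,0,1],[0,0,4,0,0,0,1],[0,0,2,0,0,0,1],[0,0,0,0,0,0,1]]' 10
python3 - <<'E'
from h import *
for n in('top','scene'):
    c=shot(n,n+'1'); print(jars(c,cloud(c)))
E
```

```text
time_s: 3.95
tool_pos: [0.42, -0.3387, 0.184]
tool_rot: [179.9, -0.3, -0.8]
force: [0.3, -0.1, -0.4]
grip_width: 0.087
{'green': [(0.4282, -0.3188, np.float64(0.0704), 25.6)], 'purple': [(0.7498, 0.148, np.float64(0.0624), 70.9), (0.5356, -0.3198, np.float64(0.0702), 25.6)], 'yellow': [(0.4336, 0.1359, np.float64(0.0703), 40.0), (0.1433, -0.295, np.float64(0.0699), 35.4)], 'red': [(0.567, -0.3934, np.float64(0.0704), 26.8)]}
{'green': [(0.7406, -0.2094, np.float64(0.1257), 27.6)], 'purple': [(0.7494, 0.1469, np.float64(0.062), 72.1), (0.5362, -0.3208, np.float64(0.0697), 26.9)], 'yellow': [(0.0247, -0.0145, np.float64(0.1253), 58.8), (0.4343, 0.1344, np.float64(0.0697), 40.3), (0.4559, -0.3887, np.float64(0.0696), 27.2)], 'red': [(0.5663, -0.3946, np.float64(0.0696), 27.2)]}
```

```bash
python3 -m creep '[[0.8,-1.9,0,0,0,0,1],[0,0,0,0,0,0,1],[0,0,3.5,0,0,0,1],[0,0,3.5,0,0,0,1],[0,0,1.4,0,0,0,1],[0,0,0,0,0,0,1]]' 10
python3 -m creep '[[0,0,0,0,0,0,0.4],[0,0,0,0,0,0,0.4],[0,0,0,0,0,0,0.4],[0,0,0,0,0,0,0.4],[0,0,0,0,0,0,0.4]]' 10
```

```text
time_s: 4.65
tool_pos: [0.4382, -0.3245, 0.1111]
tool_rot: [179.4, -1.6, -0.5]
force: [-0.7, 0.1, 0.4]
grip_width: 0.0868
time_s: 5.15
tool_pos: [0.4396, -0.3272, 0.1165]
tool_rot: [179.3, -1.9, -0.5]
force: [0.3, 0.6, -1.4]
grip_width: 0.0548
```

```bash
python3 -m creep '[[0,0,0,0,0,0,1],[0,0,0,0,0,0,1],[0,0,0,0.012,-0.033,0,1],[-0.6,-0.5,0.7,0,0,0,1],[0,0,0.7,0,0,0,1],[0,0,0,0,0,0,1]]' 10
python3 -m creep '[[0,0,0,0,0,0,1]]' 10
python3 -m creep '[[0,0,0,0,0,0,1]]' 10
```

```text
time_s: 5.75
tool_pos: [0.4342, -0.3214, 0.102]
tool_rot: [179.9, -0.2, -0.5]
force: [-0.3, 0.6, 0.7]
grip_width: 0.0856
time_s: 5.85
tool_pos: [0.4338, -0.3212, 0.1016]
tool_rot: [180.0, -0.2, -0.5]
force: [0.3, 0.1, 0.0]
grip_width: 0.0865
time_s: 5.95
tool_pos: [0.4336, -0.3211, 0.1015]
tool_rot: [180.0, -0.2, -0.5]
force: [0.1, -0.5, -0.7]
grip_width: 0.0868
```

Stable. Lower slightly, grip.

```bash
python3 -m creep '[[0,0,0.5,0,0,0,1],[0,0,0,0,0,0,0.5],[0,0,0,0,0,0,0.5],[0,0,0,0,0,0,0.5],[0,0,0,0,0,0,0.5],[0,0,0,0,0,0,0.5],[0,0,0,0,0,0,0.5]]' 10
python3 -m creep '[[0,0,-2,0,0,0,0.5],[0,0,-4,0,0,0,0.5],[0,0,-4,0,0,0,0.5],[0,0,0,0,0,0,0.5]]' 10
```

```text
time_s: 6.65
tool_pos: [0.4344, -0.3215, 0.0967]
tool_rot: [179.9, -0.3, -0.5]
force: [-0.9, 0.5, -2.0]
grip_width: 0.0535
time_s: 7.05
tool_pos: [0.4317, -0.3205, 0.1973]
tool_rot: [-180.0, 0.1, -0.6]
force: [0.5, -0.8, -1.5]
grip_width: 0.0539
```

```bash
python3 -m creep '[[0.5,-1,-2.5,0,0,0,0.5],[0.8,-3,-1,0,0,0,0.5],[1,-4.4,0,0,0,0,0.5],[1,-4.4,0,0,0,0,0.5],[1,-4.4,0,0,0,0,0.5],[1,-4.4,0,0,0,0,0.5],[1,-4.4,0,0,0,0,0.5],[0,-4.4,0,0,0,0,0.5],[0,-4.4,0,0,0,0,0.5],[0,-4.4,0,0,0,0,0.5],[0,-4.4,0,0,0,0,0.5],[-0.5,-4.4,0,0,0,0,0.5],[-0.5,-4.4,0,0,0,0,0.5],[-0.5,-4.4,0,0,0,0,0.5],[-0.5,-4.4,0,0,0,0,0.5],[-0.5,-4.4,0,0,0,0,0.5],[0,-2.5,0,0,0,0,0.5],[0,0,0,0,0,0,0.5]]' 10
python3 -m creep '[[0,0,0,0,0,0,0.5]]'
```

```text
time_s: 8.85
tool_pos: [0.4687, 0.3846, 0.2125]
tool_rot: [179.6, 1.5, -0.9]
force: [-1.1, -0.4, -1.9]
grip_width: 0.0539
time_s: 8.95
tool_pos: [0.4681, 0.3842, 0.2108]
tool_rot: [179.4, 1.6, -0.8]
force: [0.7, -0.7, -1.8]
grip_width: 0.0536
```

```bash
python3 -m creep '[[-0.7,0,0,0.01,0.028,0,0.5],[0,0,3,0,0,0,0.5],[0,0,3,0,0,0,0.5],[0,0,1,0,0,0,0.5],[0,0,0,0,0,0,0.5],[0,0,0,0,0,0,0.5]]'
```

```text
time_s: 9.55
tool_pos: [0.4634, 0.375, 0.1378]
tool_rot: [179.8, -0.0, -1.4]
force: [0.5, -0.1, -1.6]
grip_width: 0.0538
```

```bash
python3 -m creep '[[0,-1,0,0,0,0,0.5],[0,0,0.5,0,0,0,0.5],[0,0,0.2,0,0,0,0.5],[0,0,0,0,0,0,0.5]]'
python3 -m creep '[[0,0,0.2,0,0,0,0.5],[0,0,0,0,0,0,0.5]]'
```

```text
time_s: 9.95
tool_pos: [0.4658, 0.3871, 0.1341]
tool_rot: [-180.0, -0.2, -1.4]
force: [0.7, -0.0, -1.0]
grip_width: 0.0536
time_s: 10.15
tool_pos: [0.4659, 0.3873, 0.1324]
tool_rot: [-179.9, -0.3, -1.4]
force: [0.1, -0.2, -1.0]
grip_width: 0.0536
```

```bash
python3 -m creep '[[0,0,0.4,0,0,0,0.5],[0,0,0,0,0,0,0.5]]'
python3 -m creep '[[0,0,0.2,0,0,0,0.5],[0,0,0,0,0,0,0.5]]'
```

```text
time_s: 10.35
tool_pos: [0.4659, 0.3872, 0.1281]
tool_rot: [-179.9, -0.3, -1.4]
force: [-0.4, 0.2, -1.9]
grip_width: 0.0539
time_s: 10.55
tool_pos: [0.4666, 0.3877, 0.1276]
tool_rot: [-179.8, -0.3, -1.4]
force: [-0.3, -0.0, -2.1]
grip_width: 0.0533
```

```bash
python3 -m creep '[[0,0,0.1,0,0,0,0.9],[0,0,0,0,0,0,0.9],[0,0,0,0,0,0,0.9],[0,0,-2,0,0,0,0.9],[0,0,-4,0,0,-0.024,0.9],[0.4,3,-3,0,0,0,0.9],[0.4,4.4,0,0,0,0,0.9],[0.4,4.4,0,0,0,0,0.9],[0.4,4.4,0,0,0,0,0.9],[0.4,4.4,0,0,0,0,0.9],[0.4,4.4,0,0,0,0,0.9],[0.4,4.4,0,0,0,0,0.9],[0.4,4.4,0,0,0,0,0.9],[0.4,4.4,0,0,0,0,0.9],[0.4,4.4,0,0,0,0,0.9],[0.4,4.4,0,0,0,0,0.9],[0.4,4.4,0,0,0,0,0.9],[0.4,4.4,0,0,0,0,0.9],[0.4,4.4,0,0,0,0,0.9],[0.4,4.4,0,0,0,0,0.9]]'
python3 -m creep '[[0.2,3,0,0,0,0,0.9],[0,0,0,0,0,0,0.9],[0,0,0,0,0,0,0.9]]'
python3 - <<'E'
from h import *
for n in('top','scene'):
    c=shot(n,n+'2'); print(jars(c,cloud(c)))
E
```

```text
time_s: 12.55
tool_pos: [0.533, -0.273, 0.2192]
tool_rot: [-179.3, -1.1, 1.0]
force: [0.3, -0.5, 0.3]
grip_width: 0.0777
time_s: 12.85
tool_pos: [0.5331, -0.3124, 0.2187]
tool_rot: [-179.6, -1.0, 0.4]
force: [0.4, 0.5, -0.2]
grip_width: 0.0783
{'green': [(0.4743, 0.3797, np.float64(0.1005), 21.7)], 'purple': [(0.7505, 0.1483, np.float64(0.0623), 71.0), (0.5358, -0.32, np.float64(0.0705), 26.1)], 'yellow': [(0.4377, 0.1345, np.float64(0.0703), 41.0)]}
{'green': [(0.4691, 0.3879, np.float64(0.1003), 28.1), (0.7399, -0.2089, np.float64(0.1257), 27.6)], 'purple': [(0.7511, 0.1446, np.float64(0.0621), 72.6), (0.5372, -0.335, np.float64(0.0699), 22.5)], 'yellow': [(0.439, 0.1342, np.float64(0.0696), 42.1), (0.1416, -0.3066, np.float64(0.0682), 38.7), (0.4561, -0.3894, np.float64(0.0697), 27.5)], 'red': [(0.5667, -0.3941, np.float64(0.0695), 27.2)]}
```

View pics/scene2.png

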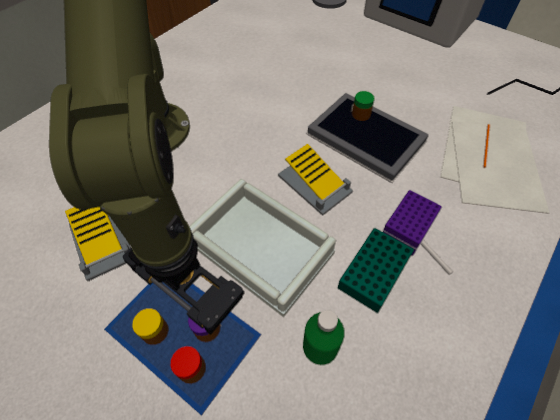

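```bash
python3 -m creep '[[0.3,0.8,0,0,-0.017,0,0.95],[0,0,4,0,0,0,0.95],[0,0,3,0,0,0,0.95],[0,0,1.5,0,0,0,0.95],[0,0,0,0,0,0,0.95],[0,0,0,0,0,0,0.95]]'
```

```text
time_s: 13.55
tool_pos: [0.5426, -0.3123, 0.1338]
tool_rot: [-179.4, -0.3, 1.3]
force: [-0.1, 0.1, 0.4]
grip_width: 0.0826
```

```bash
python3 -m creep '[[-0.6,0.8,0,-0.01,0,0.02,0.95],[0,0,2,0,0,0,0.95],[0,0,1.6,0,0,0,0.95],[0,0,0,0,0,0,0.95],[0,0,0,0,0,0,0.95]]'
```

```text
time_s: 14.05
tool_pos: [0.539, -0.3242, 0.1029]
tool_rot: [179.7, -0.8, -0.0]
force: [-0.0, 0.4, 0.4]
grip_width: 0.0826
```

```bash
python3 -m creep '[[-0.2,-0.3,0.7,0,-0.014,0,0.95],[0,0,0,0,0,0,0.5],[0,0,0,0,0,0,0.5],[0,0,0,0,0,0,0.5],[0,0,0,0,0,0,0.5],[0,0,0,0,0,0,0.5],[0,0,0,0,0,0,0.5]]' 10
python3 -m creep '[[0,0,-2,0,0,0,0.5],[0,0,-4,0,0,0,0.5],[0,0,-4,0,0,0,0.5],[0,0,-3,0,0,0,0.5]]' 10
```

```text
time_s: 14.75
tool_pos: [0.5376, -0.3218, 0.0975]
tool_rot: [179.6, -0.0, -0.0]
force: [-0.3, 0.5, -0.6]
grip_width: 0.0535
time_s: 15.15
tool_pos: [0.5346, -0.3182, 0.2245]
tool_rot: [179.9, 0.7, -0.1]
force: [1.1, -0.2, -1.8]
grip_width: 0.0536
```

```bash
python3 -m creep '[[0.3,-2.5,0,0,0,0,0.5],[0.3,-4.4,0,0,0,0,0.5],[0.3,-4.4,0,0,0,0,0.5],[0.3,-4.4,0,0,0,0,0.5],[0.3,-4.4,0,0,0,0,0.5],[0.3,-4.4,0,0,0,0,0.5],[0.3,-4.4,0,0,0,0,0.5],[0.3,-4.4,0,0,0,0,0.5],[0.3,-4.4,0,0,0,0,0.5],[0.3,-4.4,0,0,0,0,0.5],[0.3,-4.4,0,0,0,0,0.5],[0.3,-4.4,0,0,0,0,0.5],[0.3,-4.4,0,0,0,0,0.5],[0.3,-4.4,0,0,0,0,0.5],[0.3,-4.4,0,0,0,0,0.5],[0.3,-4.4,0,0,0,0,0.5],[0.3,-2.5,0,0,0,0,0.5],[0,0,0,0,0,0,0.5],[0,0,0,0,0,0,0.5]]' 10
```

```text
time_s: 17.05
tool_pos: [0.5894, 0.4157, 0.2189]
tool_rot: [179.7, 0.4, -0.5]
force: [0.4, -0.8, -1.8]
grip_width: 0.0539
```

```bash
python3 -m creep '[[-1.7,2.9,0,0,0,0,0.5],[0,0,0,0,0,0,0.5],[0,0,3,0,0,0,0.5],[0,0,3,0,0,0,0.5],[0,0,1.5,0,0,0,0.5],[0,0,0,0,0,0,0.5],[0,0,0,0,0,0,0.5]]'
```

```text
time_s: 17.75
tool_pos: [0.5732, 0.3729, 0.1425]
tool_rot: [179.4, 0.4, -1.3]
force: [0.1, -0.5, -0.8]
grip_width: 0.0537
```

```bash
python3 -m creep '[[0,-1.2,0.5,0.01,0.007,-0.02,0.5],[0,0,0.4,0,0,0,0.5],[0,0,0,0,0,0,0.5],[0,0,0,0,0,0,0.5]]'
python3 -m creep '[[0,0,0.3,0,0,0,0.5],[0,0,0,0,0,0,0.5]]'
```

```text
time_s: 18.15
tool_pos: [0.5753, 0.3874, 0.1368]
tool_rot: [-179.7, -0.3, -0.0]
force: [-0.0, -0.6, -1.6]
grip_width: 0.0539
time_s: 18.35
tool_pos: [0.5755, 0.3876, 0.1341]
tool_rot: [-179.7, -0.3, -0.0]
force: [0.2, -0.3, -1.8]
grip_width: 0.0538
```

```bash
python3 -m creep '[[0,0,0.4,-0.006,-0.005,0,0.5],[0,0,0,0,0,0,0.5]]'
python3 -m creep '[[0,0,0.2,0,0,0,0.5],[0,0,0,0,0,0,0.5]]'
```

```text
time_s: 18.55
tool_pos: [0.5755, 0.3875, 0.13]
tool_rot: [179.9, 0.0, -0.0]
force: [0.1, -0.5, -2.1]
grip_width: 0.0537
time_s: 18.75
tool_pos: [0.5761, 0.3877, 0.1285]
tool_rot: [179.9, -0.1, -0.0]
force: [0.1, -0.3, -1.0]
grip_width: 0.0536
```

```bash
python3 -m creep '[[0,0,0,0,0,0,0.85],[0,0,0,0,0,0,0.85],[0,0,0,0,0,0,0.85],[0,0,-2,0,0,0,0.85],[0,0,-4,0,0,0,0.85],[0,2,-3.5,0,0,0,0.85],[0,4.4,0,0,0,0,0.9],[0,4.4,0,0,0,0,0.9],[0,4.4,0,0,0,0,0.9],[0,4.4,0,0,0,0,0.9],[0,4.4,0,0,0,0,0.9],[0,4.4,0,0,0,0,0.9],[-1,4.4,0,0,0,0,0.9],[-1,4.4,0,0,0,0,0.9],[-1,4.4,0,0,0,0,0.9],[-1,4.4,0,0,0,0,0.9],[-1,4.4,0,0,0,0,0.9],[-1,4.4,0,0,0,0,0.9],[-1,4.4,0,0,0,0,0.9],[-1,4.4,0,0,0,0,0.9]]'
python3 -m creep '[[-1,4.4,0,0,0,0,0.9],[-1,4.4,0,0,0,0,0.9],[-1,4.4,0,0,0,0,0.9],[0,0,0,0,0,0,0.9],[0,0,0,0,0,0,0.9]]'
python3 - <<'E'
from h import *
for n in('top','scene'):
    c=shot(n,n+'3'); print(jars(c,cloud(c)))
E
```

```text
time_s: 20.75
tool_pos: [0.4988, -0.2635, 0.2284]
tool_rot: [-179.5, -1.0, 0.9]
force: [0.5, 0.2, -0.2]
grip_width: 0.0787
time_s: 21.25
tool_pos: [0.4639, -0.4098, 0.2284]
tool_rot: [-179.8, -1.1, 0.2]
force: [0.9, 0.1, 0.4]
grip_width: 0.0782
{'green': [(0.4747, 0.3839, np.float64(0.1007), 23.2)], 'purple': [(0.7491, 0.1474, np.float64(0.0623), 71.1), (0.5782, 0.3885, np.float64(0.1008), 25.3)], 'yellow': [(0.4555, -0.3875, np.float64(0.0703), 27.0), (0.4342, 0.1353, np.float64(0.0701), 40.1)], 'red': [(0.5663, -0.3932, np.float64(0.0706), 26.1)]}
{'green': [(0.4695, 0.3891, np.float64(0.1), 28.7), (0.7405, -0.2091, np.float64(0.1256), 27.7)], 'purple': [(0.5791, 0.3869, np.float64(0.1003), 27.2), (0.7507, 0.1453, np.float64(0.0622), 71.8)], 'yellow': [(0.0224, -0.0123, np.float64(0.1262), 59.7), (0.0293, -0.0216, np.float64(0.068), 57.3), (0.4371, 0.1346, np.float64(0.0696), 41.7), (0.1384, -0.2999, np.float64(0.07), 40.7), (0.474, -0.3894, np.float64(0.0686), 16.7)], 'red': [(0.5663, -0.394, np.float64(0.0696), 27.2)]}
```

```bash
python3 -m creep '[[-1.2,-2.1,0,0,-0.018,0,0.95],[0,0,0,0,0,0,0.95],[0,0,4,0,0,0,0.95],[0,0,3,0,0,0,0.95],[0,0,2,0,0,0,0.95],[0,0,0,0,0,0,0.95],[0,0,0,0,0,0,0.95]]'
```

```text
time_s: 22.05
tool_pos: [0.4617, -0.3778, 0.1383]
tool_rot: [-179.7, -0.6, 1.4]
force: [0.9, -0.8, 0.7]
grip_width: 0.0823
```

```bash
python3 -m creep '[[-0.5,0.9,0,0,-0.01,0.024,0.95],[0,0,2,0,0,0,0.95],[0,0,1.8,0,0,0,0.95],[0,0,0,0,0,0,0.95],[0,0,0,0,0,0,0.95]]'
```

```text
time_s: 22.55
tool_pos: [0.4599, -0.3904, 0.1048]
tool_rot: [-180.0, -0.5, -0.1]
force: [0.3, -0.7, -0.5]
grip_width: 0.0831
```

```bash
python3 -m creep '[[-0.3,-0.1,0.8,0,-0.009,0,0.95],[0,0,0,0,0,0,0.5],[0,0,0,0,0,0,0.5],[0,0,0,0,0,0,0.5],[0,0,0,0,0,0,0.5],[0,0,0,0,0,0,0.5],[0,0,0,0,0,0,0.5]]' 10
python3 -m creep '[[0,0,-2,0,0,0,0.5],[0,0,-4,0,0,0,0.5],[0,0,-4,0,0,0,0.5],[0,0,-3,0,0,0,0.5]]' 10
```

```text
time_s: 23.25
tool_pos: [0.4574, -0.3903, 0.0983]
tool_rot: [179.9, -0.0, -0.1]
force: [0.4, -0.4, -0.5]
grip_width: 0.0533
time_s: 23.65
tool_pos: [0.4549, -0.3873, 0.2262]
tool_rot: [-179.7, 0.6, -0.1]
force: [1.7, 0.0, -1.5]
grip_width: 0.0538
```

```bash
python3 -m creep '[[1,-2.5,0,0,0,0,0.5],[1,-4.4,0,0,0,0,0.5],[1,-4.4,0,0,0,0,0.5],[1,-4.4,0,0,0,0,0.5],[1,-4.4,0,0,0,0,0.5],[1,-4.4,0,0,0,0,0.5],[0,-4.4,0,0,0,0,0.5],[0,-4.4,0,0,0,0,0.5],[0,-4.4,0,0,0,0,0.5],[0,-4.4,0,0,0,0,0.5],[-0.6,-4.4,0,0,0,0,0.5],[-0.6,-4.4,0,0,0,0,0.5],[-0.6,-4.4,0,0,0,0,0.5],[-0.6,-4.4,0,0,0,0,0.5],[-0.6,-4.4,0,0,0,0,0.5],[-0.6,-2.5,0,0,0,0,0.5],[0,0,0,0,0,0,0.5],[0,0,0,0,0,0,0.5]]' 10
```

```text
time_s: 25.45
tool_pos: [0.4828, 0.3011, 0.2302]
tool_rot: [-179.9, -0.1, -0.5]
force: [-0.0, -0.2, -1.8]
grip_width: 0.0537
```

```bash
python3 -m creep '[[-2,-1.6,0,0,0,0,0.5],[0,0,0,0,0,0,0.5],[0,0,3,0,0,0,0.5],[0,0,3,0,0,0,0.5],[0,0,2.2,0,0,0,0.5],[0,0,0,0,0,0,0.5],[0,0,0,0,0,0,0.5]]'
```

```text
time_s: 26.15
tool_pos: [0.4681, 0.3074, 0.1479]
tool_rot: [-179.9, -0.3, -1.4]
force: [0.6, -0.0, 0.0]
grip_width: 0.0534
```

```bash
python3 -m creep '[[-0.3,-0.7,0.6,0,-0.005,-0.024,0.5],[0,0,0.6,0,0,0,0.5],[0,0,0,0,0,0,0.5],[0,0,0,0,0,0,0.5]]'
python3 -m creep '[[0,0,0.3,0,0,0,0.5],[0,0,0,0,0,0,0.5]]'
```

```text
time_s: 26.55
tool_pos: [0.4675, 0.3152, 0.1387]
tool_rot: [-179.7, -0.2, 0.0]
force: [0.3, 0.1, -1.1]
grip_width: 0.0538
time_s: 26.75
tool_pos: [0.4678, 0.3156, 0.1362]
tool_rot: [-179.7, -0.3, 0.0]
force: [-0.9, -0.0, -1.9]
grip_width: 0.0541
```

```bash
python3 -m creep '[[0,0,0.5,-0.005,-0.005,0,0.5],[0,0,0,0,0,0,0.5]]'
python3 -m creep '[[0,0,0.2,0,0,0,0.5],[0,0,0,0,0,0,0.5]]'
```

```text
time_s: 26.95
tool_pos: [0.4678, 0.3157, 0.131]
tool_rot: [-179.9, 0.0, 0.0]
force: [-0.9, 0.7, -2.7]
grip_width: 0.0537
time_s: 27.15
tool_pos: [0.4682, 0.3159, 0.1291]
tool_rot: [-179.9, -0.0, 0.0]
force: [0.1, -0.4, -1.5]
grip_width: 0.0539
```

```bash
python3 -m creep '[[0,0,0,0,0,0,0.85],[0,0,0,0,0,0,0.85],[0,0,0,0,0,0,0.85],[0,0,-2,0,0,0,0.85],[0,0,-4,0,0,0,0.85],[0,2,-3.5,0,0,0,0.85],[0.6,4.4,0,0,0,0,0.9],[0.6,4.4,0,0,0,0,0.9],[0.6,4.4,0,0,0,0,0.9],[0.6,4.4,0,0,0,0,0.9],[0.6,4.4,0,0,0,0,0.9],[0.6,4.4,0,0,0,0,0.9],[0.6,4.4,0,0,0,0,0.9],[0.6,4.4,0,0,0,0,0.9],[0.6,4.4,0,0,0,0,0.9],[0.6,4.4,0,0,0,0,0.9],[0.6,4.4,0,0,0,0,0.9],[0.6,4.4,0,0,0,0,0.9],[0.6,4.4,0,0,0,0,0.9],[0.6,4.4,0,0,0,0,0.9]]'
python3 -m creep '[[0.6,4.4,0,0,0,0,0.9],[0.6,0.5,0,0,0,0,0.9],[0,0,0,0,0,0,0.9]]'
python3 - <<'E'
from h import *
for n in('top','scene'):
    c=shot(n,n+'4'); print(jars(c,cloud(c)))
E
```

```text
time_s: 29.15
tool_pos: [0.5623, -0.3331, 0.2281]
tool_rot: [-179.3, -0.8, 1.2]
force: [0.6, 0.2, 0.5]
grip_width: 0.0784
time_s: 29.45
tool_pos: [0.5729, -0.3919, 0.2266]
tool_rot: [-179.6, -0.6, 0.7]
force: [0.7, 1.1, -0.2]
grip_width: 0.0785
{'purple': [(0.7498, 0.1479, np.float64(0.0624), 71.1), (0.5776, 0.3885, np.float64(0.1007), 25.4)], 'yellow': [(0.4705, 0.3175, np.float64(0.1006), 27.5), (0.4385, 0.1344, np.float64(0.0703), 41.3), (0.1368, -0.318, np.float64(0.0707), 25.4)], 'red': [(0.5669, -0.3931, np.float64(0.0706), 26.5)]}
{'green': [(0.4683, 0.3868, np.float64(0.1), 28.3), (0.74, -0.2082, np.float64(0.1256), 27.1)], 'purple': [(0.5782, 0.3879, np.float64(0.1002), 28.0), (0.7512, 0.1473, np.float64(0.062), 71.5)], 'yellow': [(0.0526, -0.0013, np.float64(0.1243), 37.8), (0.4717, 0.317, np.float64(0.1002), 28.4), (0.4366, 0.1344, np.float64(0.0696), 41.0)], 'red': [(0.5494, -0.3932, np.float64(0.07), 17.5)]}
```

```bash
python3 -m creep '[[-1.2,0.9,0,0,-0.012,0,0.95],[0,0,0,0,0,0,0.95],[0,0,4,0,0,0,0.95],[0,0,3,0,0,0,0.95],[0,0,2,0,0,0,0.95],[0,0,0,0,0,0,0.95],[0,0,0,0,0,0,0.95]]'
```

```text
time_s: 30.25
tool_pos: [0.5624, -0.3914, 0.1381]
tool_rot: [-179.4, -0.3, 1.4]
force: [-0.2, -0.4, 0.7]
grip_width: 0.0824
```

```bash
python3 -m creep '[[0.4,0,0,-0.01,-0.005,0.024,0.95],[0,0,2,0,0,0,0.95],[0,0,1.8,0,0,0,0.95],[0,0,0,0,0,0,0.95],[0,0,0,0,0,0,0.95]]'
```

```text
time_s: 30.75
tool_pos: [0.5684, -0.391, 0.1024]
tool_rot: [180.0, -0.3, 0.1]
force: [0.3, -1.2, -0.3]
grip_width: 0.0826
```

```bash
python3 -m creep '[[-0.1,0.2,0.6,0,-0.005,0,0.95],[0,0,0,0,0,0,0.5],[0,0,0,0,0,0,0.5],[0,0,0,0,0,0,0.5],[0,0,0,0,0,0,0.5],[0,0,0,0,0,0,0.5],[0,0,0,0,0,0,0.5]]' 10
python3 -m creep '[[0,0,-2,0,0,0,0.5],[0,0,-4,0,0,0,0.5],[0,0,-4,0,0,0,0.5],[0,0,-3,0,0,0,0.5]]' 10
python3 -m creep '[[0,-2.5,0,0,0,0,0.5],[0,-4.4,0,0,0,0,0.5],[0,-4.4,0,0,0,0,0.5],[0,-4.4,0,0,0,0,0.5],[0,-4.4,0,0,0,0,0.5],[0,-4.4,0,0,0,0,0.5],[0,-4.4,0,0,0,0,0.5],[0,-4.4,0,0,0,0,0.5],[0,-4.4,0,0,0,0,0.5],[0,-4.4,0,0,0,0,0.5],[0,-4.4,0,0,0,0,0.5],[0,-4.4,0,0,0,0,0.5],[0,-4.4,0,0,0,0,0.5],[0,-4.4,0,0,0,0,0.5],[0,-4.4,0,0,0,0,0.5],[0,-3.5,0,0,0,0,0.5],[0,0,0,0,0,0,0.5],[0,0,0,0,0,0,0.5]]' 10
```

```text
time_s: 31.45
tool_pos: [0.5672, -0.3943, 0.0973]
tool_rot: [179.9, -0.1, 0.1]
force: [0.1, 0.2, -0.8]
grip_width: 0.0538
time_s: 31.85
tool_pos: [0.5651, -0.3921, 0.2293]
tool_rot: [-179.8, 0.4, 0.0]
force: [0.9, 0.9, -1.6]
grip_width: 0.054
time_s: 33.65
tool_pos: [0.5723, 0.2998, 0.2622]
tool_rot: [-179.5, -1.6, -0.9]
force: [0.2, -1.0, -0.8]
grip_width: 0.0536
```

```bash
python3 -m creep '[[0.2,-2.3,0,-0.008,-0.025,0,0.5],[0,0,0,0,0,0,0.5],[0,0,4,0,0,0,0.5],[0,0,4,0,0,0,0.5],[0,0,2.5,0,0,0,0.5],[0,0,1.5,0,0,0,0.5],[0,0,0,0,0,0,0.5],[0,0,0,0,0,0,0.5]]'
```

```text
time_s: 34.45
tool_pos: [0.5813, 0.3116, 0.149]
tool_rot: [-179.8, -0.7, -1.7]
force: [0.5, -0.3, -1.2]
grip_width: 0.0539
```

```bash
python3 -m creep '[[-0.5,-0.4,0.7,0,-0.012,-0.028,0.5],[0,0,0.7,0,0,0,0.5],[0,0,0,0,0,0,0.5],[0,0,0,0,0,0,0.5]]'
python3 -m creep '[[0,0,0.4,0,0,0,0.5],[0,0,0,0,0,0,0.5]]'
```

```text
time_s: 34.85
tool_pos: [0.5792, 0.3169, 0.1392]
tool_rot: [-179.5, -0.4, 0.0]
force: [0.2, -0.1, -1.5]
grip_width: 0.0535
time_s: 35.05
tool_pos: [0.5796, 0.3173, 0.1355]
tool_rot: [-179.5, -0.5, 0.0]
force: [0.4, 0.0, -0.8]
grip_width: 0.0536
```

```bash
python3 -m creep '[[-0.2,0,0.4,-0.008,-0.008,0,0.5],[0,0,0,0,0,0,0.5]]'
python3 -m creep '[[0,0,0.3,0,0,0,0.5],[0,0,0,0,0,0,0.5]]'
```

```text
time_s: 35.25
tool_pos: [0.5786, 0.3176, 0.1322]
tool_rot: [-179.9, -0.1, 0.0]
force: [-0.5, -0.8, -1.5]
grip_width: 0.0537
time_s: 35.45
tool_pos: [0.5789, 0.3177, 0.1291]
tool_rot: [-179.9, -0.2, 0.0]
force: [1.8, -0.2, 0.4]
grip_width: 0.054
```

```bash
python3 -m creep '[[0,0,0.1,0,0,0,0.85],[0,0,0,0,0,0,0.85],[0,0,0,0,0,0,0.85],[0,0,0,0,0,0,0.85],[0,0,-2,0,0,0,0.85],[0,0,-4,0,0,0,0.85],[0,0,-3.5,0,0,0,0.85],[-2,3,0,0,0,0,0],[-2.5,3.5,0,0,0,0,0],[-2.5,3.5,0,0,0,0,0],[-2.5,3.5,0,0,0,0,0],[-2.5,3.5,0,0,0,0,0],[-1,0.8,0,0,0,0,0],[0,0,0,0,0,0,0],[0,0,0,0,0,0,0]]'
python3 - <<'E'
from h import *
for n in('top','scene'):
    c=shot(n,n+'5'); W=cloud(c); print(jars(c,W))
E
```

```text
time_s: 36.95
tool_pos: [0.4365, 0.1337, 0.2202]
tool_rot: [179.9, 1.1, 0.4]
force: [-0.2, -0.3, 0.4]
grip_width: 0.0181
{'green': [(0.4723, 0.3793, np.float64(0.1001), 20.1)], 'purple': [(0.7508, 0.1485, np.float64(0.0624), 71.0), (0.5779, 0.3886, np.float64(0.1009), 25.0)], 'yellow': [(0.4363, 0.1086, np.float64(0.0691), 22.4), (0.1416, -0.2992, np.float64(0.0702), 40.7)], 'red': [(0.5887, 0.3197, np.float64(0.1009), 25.2)]}
{'green': [(0.4703, 0.3873, np.float64(0.1), 27.2), (0.74, -0.209, np.float64(0.1259), 26.6)], 'purple': [(0.5771, 0.3866, np.float64(0.1002), 27.2), (0.7511, 0.1469, np.float64(0.0621), 71.4)], 'yellow': [(0.0217, -0.0127, np.float64(0.1257), 60.4), (0.0305, -0.0132, np.float64(0.0682), 58.8), (0.5096, 0.2976, np.float64(0.1), 27.2), (0.4349, 0.1345, np.float64(0.0694), 40.5), (0.1399, -0.3004, np.float64(0.0699), 41.1)], 'red': [(0.582, 0.3173, np.float64(0.1), 28.0)]}
```

View pics/scene5.png

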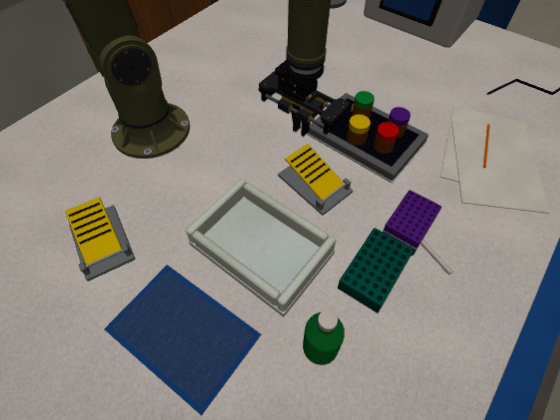

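```bash
python3 -m creep '[[0.8,0,0,0,0.019,0,0],[0,0,3,0,0,0,0],[0,0,3,0,0,0,0],[0,0,1,0,0,0,0],[0,0,0,0,0,0,0],[0,0,0,0,0,0,0]]' 20
```

```text
time_s: 37.65
tool_pos: [0.4519, 0.1371, 0.1496]
tool_rot: [179.4, -0.7, 0.7]
force: [1.1, 0.6, 0.1]
grip_width: 0.0004
```

```bash
python3 -m creep '[[-0.7,0.4,1,0.01,-0.01,0,0],[0,0,1,0,0,0,0],[0,0,1,0,0,0,0],[0,0,0,0,0,0,0]]' 20
python3 -m creep '[[0,0,0.7,0,0,0,0],[0,0,0.5,0,0,0,0]]' 20
```

```text
time_s: 38.05
tool_pos: [0.4468, 0.1342, 0.1206]
tool_rot: [-179.7, -0.3, 0.7]
force: [-1.8, -0.3, 4.7]
grip_width: 0.0006
time_s: 38.25
tool_pos: [0.4464, 0.1346, 0.1091]
tool_rot: [-179.6, -0.2, 0.7]
force: [-4.2, -0.3, 7.3]
grip_width: 0.0006
```

```bash
python3 -m creep '[[0,0,0.4,0,0,0,0],[0,0,0.4,0,0,0,0],[0,0,0.4,0,0,0,0]]' 20
python3 -m creep '[[0,0,0.3,0,0,0,0],[0,0,0.3,0,0,0,0],[0,0,0.3,0,0,0,0],[0,0,0.3,0,0,0,0]]' 20
```

```text
time_s: 38.55
tool_pos: [0.4472, 0.1346, 0.1063]
tool_rot: [-179.4, 0.6, 0.7]
force: [-19.1, -6.9, 56.1]
grip_width: 0.0004
time_s: 38.95
tool_pos: [0.4484, 0.134, 0.1073]
tool_rot: [-179.0, 1.5, 0.6]
force: [-11.7, -4.7, 35.8]
grip_width: 0.0003
```

```bash
python3 -m creep '[[0,0,0.15,0,0,0,0],[0,0,0.15,0,0,0,0],[0,0,0.15,0,0,0,0],[0,0,0.15,0,0,0,0],[0,0,0.15,0,0,0,0],[0,0,0.15,0,0,0,0],[0,0,0.15,0,0,0,0],[0,0,0.15,0,0,0,0]]' 20
python3 - <<'E'
from h import *
c=shot('scene','scene6'); W=cloud(c)
hsv=cv2.cvtColor(c['frame'],cv2.COLOR_BGR2HSV)
m=(abs(hsv[...,0].astype(int)-25)<8)&(hsv[...,1]>110)&(W[...,1]>0.07)&(W[...,1]<.18)&(W[...,0]>.4)&(W[...,0]<.57)&(W[...,2]>.02)&(W[...,2]<.08)
P=W[m]; A=np.c_[P[:,:2],np.ones(len(P))]; print(len(P),np.linalg.lstsq(A,P[:,2],rcond=None)[0],P[:,2].max())
print(jars(c,W), env.get_obs()['force'])
E
python3 -m creep '[[0,0,0.15,0,0,0,0],[0,0,0.15,0,0,0,0],[0,0,0.15,0,0,0,0],[0,0,0.15,0,0,0,0]]' 20
```

```text
time_s: 39.75
tool_pos: [0.4495, 0.1333, 0.1081]
tool_rot: [-178.5, 2.3, 0.6]
force: [-6.3, -2.2, 19.0]
grip_width: 0.0003
1163 [-0.0443604   0.01564549  0.05656188] 0.07568451585128085
{'green': [(0.4699, 0.388, np.float64(0.1001), 27.7), (0.7407, -0.2089, np.float64(0.126), 27.5)], 'purple': [(0.578, 0.3869, np.float64(0.1003), 27.9), (0.7511, 0.146, np.float64(0.0622), 72.1)], 'yellow': [(0.0226, -0.0153, np.float64(0.125), 59.0), (0.5074, 0.2992, np.float64(0.1), 28.3), (0.1403, -0.3006, np.float64(0.0697), 40.9)], 'red': [(0.5812, 0.3181, np.float64(0.1002), 28.2)]} [-5.32304922 -1.20026113 18.20442424]
time_s: 40.2
tool_pos: [0.4499, 0.133, 0.108]
tool_rot: [-178.3, 2.7, 0.6]
force: [-5.1, -2.7, 17.7]
grip_width: 0.0006
```

```bash
python3 -m creep '[[0,0,-2,0,0,0,0],[0,0,-4,-0.03,0.047,0,0],[0,0,-4,0,0,0,0.5],[0,0,-2,0,0,0,0.9],[0.3,-4.2,0,0,0,0,0.95],[0.3,-4.2,0,0,0,0,0.95],[0.3,-4.2,0,0,0,0,0.95],[0.3,-4.2,0,0,0,0,0.95],[0.3,-4.2,0,0,0,0,0.95],[0.3,-4,0,0,0,0,0.95],[0,0,0,0,0,0,0.95],[0,0,0,0,0,0,0.95]]' 10
```

```text
time_s: 41.4
tool_pos: [0.4742, 0.3909, 0.2341]
tool_rot: [-179.6, -0.6, 0.3]
force: [0.4, -0.5, -0.1]
grip_width: 0.0727
```

```bash
python3 -m creep '[[-0.5,-0.7,0,0,-0.01,0,0.95],[0,0,0,0,0,0,0.95],[0,0,3,0,0,0,0.95],[0,0,3,0,0,0,0.95],[0,0,0,0,0,0,0.95],[0,0,0,0,0,0,0.95]]'
python3 - <<'E'
from h import *
for n in('top','scene'):
    c=shot(n,n+'7'); W=cloud(c); print(jars(c,W))
E
```

```text
time_s: 42.0
tool_pos: [0.4704, 0.3949, 0.1752]
tool_rot: [-179.4, -0.0, -0.1]
force: [1.0, -0.4, 0.8]
grip_width: 0.083
{'green': [(0.4689, 0.387, np.float64(0.101), 25.7)], 'purple': [(0.7511, 0.1486, np.float64(0.0624), 71.0), (0.5778, 0.388, np.float64(0.1007), 26.1)], 'yellow': [(0.5089, 0.2983, np.float64(0.1007), 27.6), (0.4378, 0.1344, np.float64(0.0701), 40.8), (0.1409, -0.2995, np.float64(0.0701), 40.3)], 'red': [(0.5808, 0.3181, np.float64(0.101), 27.4)]}
{'green': [(0.4686, 0.386, np.float64(0.1001), 27.5), (0.7399, -0.2087, np.float64(0.1256), 27.2)], 'purple': [(0.5784, 0.3879, np.float64(0.1002), 26.9), (0.7494, 0.1462, np.float64(0.0621), 71.4)], 'yellow': [(0.0215, -0.0143, np.float64(0.1254), 59.6), (0.5086, 0.2984, np.float64(0.0999), 28.0), (0.0319, -0.0213, np.float64(0.0675), 55.4), (0.4389, 0.1328, np.float64(0.0694), 41.6), (0.1403, -0.3006, np.float64(0.0697), 41.2)], 'red': [(0.58, 0.3168, np.float64(0.1001), 28.4)]}
```

Green at (0.469, 0.387); pedal pad is back up (0.0695 top). Descend and grip.

```bash
python3 -m creep '[[-0.2,0.6,0,-0.01,0,0,0.95],[0,0,2.5,0,0,0,0.95],[0,0,1.6,0,0,0,0.95],[0,0,0,0,0,0,0.95],[0,0,0,0,0,0,0.95]]'
```

```text
time_s: 42.6
tool_pos: [0.4708, 0.3898, 0.1394]
tool_rot: [-179.6, -0.4, -0.1]
force: [0.4, 0.5, -0.2]
grip_width: 0.0828
```

```bash
python3 -m creep '[[-0.2,0.2,1.1,-0.007,-0.007,0,0.95],[0,0,0,0,0,0,0.95],[0,0,0,0,0,0,0.5],[0,0,0,0,0,0,0.5],[0,0,0,0,0,0,0.5],[0,0,0,0,0,0,0.5],[0,0,0,0,0,0,0.5],[0,0,0,0,0,0,0.5]]' 10
python3 -m creep '[[0,0,-2,0,0,0,0.5],[0,0,-4,0,0,0,0.5],[0,0,-4,0,0,0,0.5],[0,0,0,0,0,0,0.5]]' 10
```

```text
time_s: 43.4
tool_pos: [0.4696, 0.3885, 0.1299]
tool_rot: [-179.9, -0.0, -0.0]
force: [0.2, 0.4, -0.6]
grip_width: 0.0533
time_s: 43.8
tool_pos: [0.4685, 0.3873, 0.2305]
tool_rot: [179.8, 0.1, -0.1]
force: [-0.1, 0.6, -1.0]
grip_width: 0.0538
```

```bash
python3 -m creep '[[0.6,2.5,0,0,0,0,0.5],[0.6,4.4,0,0,0,0,0.5],[0.6,4.4,0,0,0,0,0.5],[0.6,4.4,0,0,0,0,0.5],[0.6,4.4,0,0,0,0,0.5],[0,4.4,0,0,0,0,0.5],[0,4.4,0,0,0,0,0.5],[-0.8,4.4,0,0,0,0,0.5],[-0.8,4.4,0,0,0,0,0.5],[-0.8,4.4,0,0,0,0,0.5],[-0.8,4.4,0,0,0,0,0.5],[-0.8,4,0,0,0,0,0.5],[0,0,0,0,0,0,0.5],[0,0,0,0,0,0,0.5]]' 10
```

```text
time_s: 45.2
tool_pos: [0.4482, -0.145, 0.2199]
tool_rot: [179.8, 0.8, -0.3]
force: [0.8, 1.1, -0.5]
grip_width: 0.0539
```

```bash
python3 -m creep '[[-0.1,0,1,0,0.014,0,0.5],[0,0,3,0,0,0,0.5],[0,0,0,0,0,0,0.5],[0,0,0,0,0,0,0.5]]'
```

```text
time_s: 45.6
tool_pos: [0.4461, -0.1433, 0.1777]
tool_rot: [179.8, 0.1, -0.1]
force: [-0.1, -0.1, -1.7]
grip_width: 0.0535
```

```bash
python3 -m creep '[[0.3,0,1.5,0,0,0,0.5],[0,0,2.5,0,0,0,0.5],[0,0,1,0,0,0,0.5],[0,0,0,0,0,0,0.5],[0,0,0,0,0,0,0.5]]'
```

```text
time_s: 46.1
tool_pos: [0.4532, -0.1399, 0.1309]
tool_rot: [-180.0, -0.2, 0.3]
force: [-0.0, -0.4, -1.1]
grip_width: 0.0539
```

```bash
python3 -m creep '[[-0.1,0.5,0.5,0,0,0,0.5],[0,0,0.5,0,0,0,0.5],[0,0,0,0,0,0,0.5],[0,0,0,0,0,0,0.5]]'
python3 -m creep '[[0,0,0.3,0,0,0,0.5],[0,0,0,0,0,0,0.5]]'
```

```text
time_s: 46.5
tool_pos: [0.4541, -0.1447, 0.1228]
tool_rot: [-179.9, -0.5, 0.4]
force: [0.8, 0.6, -1.6]
grip_width: 0.0534
time_s: 46.7
tool_pos: [0.4543, -0.1446, 0.1199]
tool_rot: [-179.8, -0.6, 0.4]
force: [0.6, 0.3, -1.4]
grip_width: 0.054
```

```bash
python3 -m creep '[[-0.1,0,0.3,0,-0.01,0,0.5],[0,0,0,0,0,0,0.5]]'
python3 -m creep '[[0,0,0.2,0,0,0,0.5],[0,0,0,0,0,0,0.5]]'
```

```text
time_s: 46.9
tool_pos: [0.4533, -0.1445, 0.1166]
tool_rot: [-179.8, 0.1, 0.4]
force: [0.5, 0.2, -1.4]
grip_width: 0.054
time_s: 47.1
tool_pos: [0.4535, -0.1447, 0.1146]
tool_rot: [-179.8, 0.1, 0.4]
force: [-1.1, -0.8, -1.4]
grip_width: 0.054
```

```bash
python3 -m creep '[[0,0,0.1,0,0,0,0.75],[0,0,0,0,0,0,0.75],[0,0,0,0,0,0,0.75],[0,0,0,0,0,0,0.75],[0,0,-2,0,0,0,0.75],[0,0,-4,0,0,0,0.75],[0,0,-4,0,0,0,0.75],[0,-2,-2,0,0,0,0.9],[1,-4.4,0,0,0,0,0.95],[1,-4.4,0,0,0,0,0.95],[1,-4.4,0,0,0,0,0.95],[1,-4.4,0,0,0,0,0.95],[1,-4.4,0,0,0,0,0.95],[1,-4.4,0,0,0,0,0.95],[1,-4.4,0,0,0,0,0.95],[1,-4.4,0,0,0,0,0.95],[1,-4.4,0,0,0,0,0.95],[1,-4.4,0,0,0,0,0.95],[1,-4.4,0,0,0,0,0.95]]'
python3 -m creep '[[0.5,-0.8,0,0,0,0,0.95],[0,0,0,0,0,0,0.95],[0,0,0,0,0,0,0.95]]'
python3 - <<'E'
from h import *
for n in('top','scene'):
    c=shot(n,n+'8'); W=cloud(c); print(jars(c,W))
E
```

```text
time_s: 49.0
tool_pos: [0.5701, 0.3703, 0.2442]
tool_rot: [-179.3, -0.3, -0.5]
force: [0.9, 0.2, 0.2]
grip_width: 0.0825
time_s: 49.3
tool_pos: [0.5732, 0.387, 0.2412]
tool_rot: [-179.4, -0.2, 0.1]
force: [0.1, 0.1, 0.8]
grip_width: 0.0824
{'purple': [(0.7499, 0.1476, np.float64(0.0624), 70.3), (0.5778, 0.388, np.float64(0.101), 26.0)], 'yellow': [(0.5087, 0.2983, np.float64(0.1007), 27.4), (0.4374, 0.1348, np.float64(0.0702), 40.8), (0.1408, -0.2988, np.float64(0.0702), 40.5)], 'red': [(0.5809, 0.3176, np.float64(0.101), 27.1)]}
{'green': [(0.455, -0.1443, np.float64(0.0856), 26.9), (0.7396, -0.2093, np.float64(0.1259), 26.9)], 'purple': [(0.5785, 0.3872, np.float64(0.1002), 28.0), (0.7499, 0.1469, np.float64(0.062), 72.5)], 'yellow': [(0.0221, -0.012, np.float64(0.125), 59.7), (0.5083, 0.2972, np.float64(0.1001), 28.0), (0.0319, -0.0186, np.float64(0.0682), 54.7), (0.4386, 0.1325, np.float64(0.0694), 42.2), (0.1386, -0.3002, np.float64(0.0699), 40.5)], 'red': [(0.5788, 0.3155, np.float64(0.1001), 29.3)]}
```

```bash
python3 -m creep '[[0.4,-0.6,1,-0.008,0,0,0.95],[0,0,4,0,0,0,0.95],[0,0,3,0,0,0,0.95],[0,0,0,0,0,0,0.95],[0,0,0,0,0,0,0.95]]'
```

```text
time_s: 49.9
tool_pos: [0.5806, 0.3875, 0.162]
tool_rot: [-179.7, -0.4, -0.5]
force: [0.0, 0.2, 0.9]
grip_width: 0.0827
```

```bash
python3 -m creep '[[-0.3,-0.2,1.5,-0.004,-0.007,-0.008,0.95],[0,0,1.3,0,0,0,0.95],[0,0,0,0,0,0,0.95],[0,0,0,0,0,0,0.95]]'
python3 -m creep '[[0,0,0.5,0,0,0,0.95],[0,0,0,0,0,0,0.95]]'
```

```text
time_s: 50.3
tool_pos: [0.5792, 0.3902, 0.1356]
tool_rot: [-179.7, -0.2, -0.0]
force: [-0.4, -0.7, 0.5]
grip_width: 0.0826
time_s: 50.5
tool_pos: [0.5796, 0.3904, 0.1311]
tool_rot: [-179.7, -0.2, -0.0]
force: [-0.5, 0.6, 0.0]
grip_width: 0.0826
```

```bash
python3 -m creep '[[-0.1,0.2,0.2,-0.004,0,0,0.95],[0,0,0,0,0,0,0.5],[0,0,0,0,0,0,0.5],[0,0,0,0,0,0,0.5],[0,0,0,0,0,0,0.5],[0,0,0,0,0,0,0.5],[0,0,0,0,0,0,0.5]]' 10
python3 -m creep '[[0,0,-2,0,0,0,0.5],[0,0,-4,0,0,0,0.5],[0,0,-4,0,0,0,0.5],[0,0,0,0,0,0,0.5]]' 10
python3 -m creep '[[0,2.5,0,0,0,0,0.5],[0,4.4,0,0,0,0,0.5],[0,4.4,0,0,0,0,0.5],[0,4.4,0,0,0,0,0.5],[0,4.4,0,0,0,0,0.5],[0,4.4,0,0,0,0,0.5],[0,4.4,0,0,0,0,0.5],[-0.3,4.4,0,0,0,0,0.5],[-0.3,4.4,0,0,0,0,0.5],[-0.3,4.4,0,0,0,0,0.5],[-0.3,4.4,0,0,0,0,0.5],[-0.3,4,0,0,0,0,0.5],[0,0,0,0,0,0,0.5],[0,0,0,0,0,0,0.5]]' 10
```

```text
time_s: 51.2
tool_pos: [0.5786, 0.3885, 0.1298]
tool_rot: [-179.9, -0.3, 0.0]
force: [0.0, 0.2, -0.3]
grip_width: 0.0539
time_s: 51.6
tool_pos: [0.577, 0.3875, 0.2295]
tool_rot: [179.8, -0.0, -0.0]
force: [1.1, 0.8, -1.8]
grip_width: 0.0538
time_s: 53.0
tool_pos: [0.5571, -0.1347, 0.2195]
tool_rot: [179.8, 0.3, 0.2]
force: [0.6, 1.5, -2.5]
grip_width: 0.0538
```

```bash
python3 -m creep '[[0.2,1.2,1,0,0,0,0.5],[0,0,3,0,0,0,0.5],[0,0,0,0,0,0,0.5],[0,0,0,0,0,0,0.5]]'
python3 -m creep '[[0,0,1.5,0,0,0,0.5],[0,0,2.5,0,0,0,0.5],[0,0,0.5,0,0,0,0.5],[0,0,0,0,0,0,0.5],[0,0,0,0,0,0,0.5]]'
```

```text
time_s: 53.4
tool_pos: [0.5596, -0.1435, 0.1778]
tool_rot: [179.9, 0.4, 0.5]
force: [-1.3, -0.8, -1.1]
grip_width: 0.0538
time_s: 53.9
tool_pos: [0.5621, -0.1404, 0.1335]
tool_rot: [179.9, 0.1, 0.8]
force: [0.5, -0.5, -1.5]
grip_width: 0.054
```

```bash
python3 -m creep '[[0,0.5,0.5,0,0,0.01,0.5],[0,0,0.6,0,0,0,0.5],[0,0,0,0,0,0,0.5],[0,0,0,0,0,0,0.5]]'
python3 -m creep '[[0,0,0.4,0,0,0,0.5],[0,0,0,0,0,0,0.5]]'
```

```text
time_s: 54.3
tool_pos: [0.5636, -0.1464, 0.124]
tool_rot: [179.9, -0.1, 0.2]
force: [-0.4, -0.3, -1.8]
grip_width: 0.0534
time_s: 54.5
tool_pos: [0.5637, -0.1464, 0.1199]
tool_rot: [179.9, -0.1, 0.2]
force: [-0.6, 0.9, -2.1]
grip_width: 0.0533
```

```bash
python3 -m creep '[[0,0,0.3,0,0,0,0.5],[0,0,0.2,0,0,0,0.5],[0,0,0,0,0,0,0.5]]'
python3 -m creep '[[0,0,0.1,0,0,0,0.75],[0,0,0,0,0,0,0.75],[0,0,0,0,0,0,0.75],[0,0,0,0,0,0,0.75],[0,0,-2,0,0,0,0.75],[0,0,-4,0,0,0,0.75],[0,0,-4,0,0,0,0.75],[0,-2,-2,0,0,0,0.9],[-0.5,-4.4,0,0,0,0,0.95],[-0.5,-4.4,0,0,0,0,0.95],[-0.5,-4.4,0,0,0,0,0.95],[-0.5,-4.4,0,0,0,0,0.95],[-0.5,-4.4,0,0,0,0,0.95],[-0.5,-4.4,0,0,0,0,0.95],[-0.5,-4.4,0,0,0,0,0.95],[-0.5,-4.4,0,0,0,0,0.95],[-0.5,-4.4,0,0,0,0,0.95],[-0.5,-1.5,0,0,0,0,0.95]]'
python3 -m creep '[[0,0,0,0,0,0.13,0.95],[0,0,0,0,0,0.13,0.95],[0,0,0,0,0,0.13,0.95],[0,0,0,0,0,0.13,0.95],[0,0,0,0,0,0.13,0.95],[0,0,0,0,0,0.13,0.95],[0,0,0,0,0,0,0.95],[0,0,0,0,0,0,0.95]]'
python3 - <<'E'
from h import *
for n in('top','scene'):
    c=shot(n,n+'9'); W=cloud(c); print(jars(c,W))
E
```

```text
time_s: 54.8
tool_pos: [0.564, -0.1465, 0.1148]
tool_rot: [179.9, -0.2, 0.2]
force: [0.6, 0.5, -0.5]
grip_width: 0.0539
time_s: 56.6
tool_pos: [0.5146, 0.2962, 0.2412]
tool_rot: [-179.8, -0.7, -0.5]
force: [-1.0, 1.1, -1.3]
grip_width: 0.0827
time_s: 57.4
tool_pos: [0.5133, 0.2978, 0.241]
tool_rot: [-179.4, -0.4, -46.5]
force: [0.3, -0.9, 0.1]
grip_width: 0.0827
{'purple': [(0.7493, 0.148, np.float64(0.0625), 69.4)], 'yellow': [(0.5087, 0.2984, np.float64(0.1008), 27.5), (0.4389, 0.1342, np.float64(0.0702), 41.3), (0.1412, -0.299, np.float64(0.0702), 40.4)], 'red': [(0.5814, 0.3347, np.float64(0.1007), 18.7)]}
{'green': [(0.4557, -0.1442, np.float64(0.0856), 27.4), (0.7397, -0.2091, np.float64(0.1257), 26.9)], 'purple': [(0.7489, 0.1469, np.float64(0.062), 72.0), (0.5653, -0.146, np.float64(0.0855), 27.2)], 'yellow': [(0.0231, -0.0157, np.float64(0.1261), 59.4), (0.0386, -0.0161, np.float64(0.0669), 52.2), (0.5086, 0.2986, np.float64(0.1001), 28.1), (0.4347, 0.135, np.float64(0.0694), 40.4), (0.141, -0.3006, np.float64(0.0699), 41.0)], 'red': [(0.58, 0.3166, np.float64(0.1003), 28.0)]}
```

```bash
python3 -m creep '[[-0.4,0.3,1,-0.008,0,0,0.95],[0,0,4,0,0,0,0.95],[0,0,3,0,0,0,0.95],[0,0,0,0,0,0,0.95],[0,0,0,0,0,0,0.95]]'
python3 - <<'E'
from h import *
o=env.get_obs(); R=Ro.from_euler('xyz',o['tool_rot'],degrees=True)
print((R.inv().apply(np.array([.5087,.2985,.130])-o['tool_pos'])*100).round(2), (R.inv()*Ro.from_euler('xyz',[180,0,-45],degrees=True)).as_rotvec().round(3))
E
```

```text
time_s: 58.0
tool_pos: [0.5079, 0.2992, 0.1581]
tool_rot: [-179.9, -0.3, -46.2]
force: [1.7, 0.5, 1.0]
grip_width: 0.0826
[ 0.1  -0.    2.82] [-0.002 -0.005 -0.022]
```

```bash
python3 -m creep '[[0,0,1.5,0,0,0,0.95],[0,0,0.8,0,0,0,0.95],[0,0,0,0,0,0,0.95],[0,0,0,0,0,0,0.95]]'
python3 - <<'E'
from h import *
o=env.get_obs(); R=Ro.from_euler('xyz',o['tool_rot'],degrees=True)
print((R.inv().apply(np.array([.5087,.2985,.1295])-o['tool_pos'])*100).round(2), (R.inv()*Ro.from_euler('xyz',[180,0,-45],degrees=True)).as_rotvec().round(3))
E
```

```text
time_s: 58.4
tool_pos: [0.5093, 0.3003, 0.1364]
tool_rot: [-179.6, -0.3, -46.2]
force: [-0.3, 0.2, 0.0]
grip_width: 0.0829
[0.08 0.17 0.68] [-0.006 -0.005 -0.021]
```

```bash
python3 -m creep '[[0.1,0.2,0.7,-0.006,-0.005,0,0.95],[0,0,0,0,0,0,0.95],[0,0,0,0,0,0,0.5],[0,0,0,0,0,0,0.5],[0,0,0,0,0,0,0.5],[0,0,0,0,0,0,0.5],[0,0,0,0,0,0,0.5],[0,0,0,0,0,0,0.5]]' 10
python3 -m creep '[[0,0,-2,0,0,0,0.5],[0,0,-4,0,0,0,0.5],[0,0,-4,0,0,0,0.5],[0,0,0,0,0,-0.13,0.5],[0,0,0,0,0,-0.13,0.5],[0,0,0,0,0,-0.13,0.5],[0,0,0,0,0,-0.13,0.5],[0,0,0,0,0,-0.13,0.5],[0,0,0,0,0,-0.13,0.5],[0,0,0,0,0,0,0.5],[0,0,0,0,0,0,0.5]]' 10
```

```text
time_s: 59.2
tool_pos: [0.5093, 0.2987, 0.1303]
tool_rot: [-179.9, 0.1, -46.2]
force: [-0.6, 0.6, -0.7]
grip_width: 0.0536
time_s: 60.3
tool_pos: [0.5079, 0.2965, 0.2319]
tool_rot: [179.9, 0.1, 0.0]
force: [0.3, -0.2, -0.0]
grip_width: 0.0539
```

```bash
python3 -m creep '[[0,2.5,0,0,0,0,0.5],[0,4.4,0,0,0,0,0.5],[0,4.4,0,0,0,0,0.5],[0,4.4,0,0,0,0,0.5],[-1,4.4,0,0,0,0,0.5],[-1,4.4,0,0,0,0,0.5],[-1,4.4,0,0,0,0,0.5],[-1,4.4,0,0,0,0,0.5],[-1,2.5,0,0,0,0,0.5],[0,0,0,0,0,0,0.5],[0,0,0,0,0,0,0.5]]' 10
```

```text
time_s: 61.4
tool_pos: [0.4526, -0.0738, 0.2305]
tool_rot: [-179.9, 0.0, -1.7]
force: [0.2, 0.7, -1.8]
grip_width: 0.0536
```

```bash
python3 -m creep '[[0,0.2,1,0,0,-0.028,0.5],[0,0,4,0,0,0,0.5],[0,0,0,0,0,0,0.5],[0,0,0,0,0,0,0.5]]'
python3 -m creep '[[0,0,1.5,0,0,0,0.5],[0,0,2.2,0,0,0,0.5],[0,0,0.5,0,0,0,0.5],[0,0,0,0,0,0,0.5],[0,0,0,0,0,0,0.5]]'
```

```text
time_s: 61.8
tool_pos: [0.4551, -0.072, 0.1808]
tool_rot: [-179.9, -0.2, -0.1]
force: [0.2, -0.3, -0.5]
grip_width: 0.0534
time_s: 62.3
tool_pos: [0.4605, -0.0682, 0.1441]
tool_rot: [-179.7, -0.6, 0.2]
force: [0.3, -0.3, -1.3]
grip_width: 0.0536
```

```bash
python3 -m creep '[[-0.7,0.6,0.8,-0.005,-0.01,0,0.5],[0,0,1,0,0,0,0.5],[0,0,0,0,0,0,0.5],[0,0,0,0,0,0,0.5]]'
python3 -m creep '[[0,0,0.5,0,0,0,0.5],[0,0,0,0,0,0,0.5]]'
```

```text
time_s: 62.7
tool_pos: [0.4544, -0.0749, 0.1278]
tool_rot: [-179.9, -0.2, 0.2]
force: [0.3, -0.0, -1.4]
grip_width: 0.0537
time_s: 62.9
tool_pos: [0.4546, -0.075, 0.1231]
tool_rot: [-179.8, -0.2, 0.2]
force: [-0.5, -1.0, -0.2]
grip_width: 0.0534
```

```bash
python3 -m creep '[[0,0,0.4,0,0,0,0.5],[0,0,0.2,0,0,0,0.5],[0,0,0,0,0,0,0.5]]'
python3 -m creep '[[0,0,0.2,0,0,0,0.5],[0,0,0,0,0,0,0.5]]'
```

```text
time_s: 63.2
tool_pos: [0.4548, -0.075, 0.1169]
tool_rot: [-179.8, -0.3, 0.2]
force: [-0.8, -0.3, -0.9]
grip_width: 0.0534
time_s: 63.4
tool_pos: [0.4553, -0.0751, 0.1151]
tool_rot: [-179.9, -0.3, 0.2]
force: [0.1, 0.9, -2.2]
grip_width: 0.0536
```

```bash
python3 -m creep '[[0,0,0.1,0,0,0,0.75],[0,0,0,0,0,0,0.75],[0,0,0,0,0,0,0.75],[0,0,0,0,0,0,0.75],[0,0,-2,0,0,0,0.75],[0,0,-4,0,0,0,0.75],[0,0,-4,0,0,0,0.75],[0.5,-2,-2,0,0,0,0.9],[1.4,-4.4,0,0,0,0,0.95],[1.4,-4.4,0,0,0,0,0.95],[1.4,-4.4,0,0,0,0,0.95],[1.4,-4.4,0,0,0,0,0.95],[1.4,-4.4,0,0,0,0,0.95],[1.4,-4.4,0,0,0,0,0.95],[1.4,-4.4,0,0,0,0,0.95],[1.4,-4.4,0,0,0,0,0.95],[1,-0.8,0,0,0,0,0.95],[0,0,0,0,0,0,0.95],[0,0,0,0,0,0,0.95]]'
python3 - <<'E'
from h import *
for n in('top','scene'):
    c=shot(n,n+'10'); W=cloud(c); print(jars(c,W))
E
```

```text
time_s: 65.3
tool_pos: [0.5871, 0.3216, 0.2405]
tool_rot: [-179.4, -0.4, 0.1]
force: [0.9, -0.3, -0.5]
grip_width: 0.0829
{'purple': [(0.7503, 0.1482, np.float64(0.0624), 71.0)], 'yellow': [(0.4565, -0.0768, np.float64(0.0858), 26.2), (0.4393, 0.1334, np.float64(0.0701), 40.8), (0.1427, -0.3002, np.float64(0.07), 40.5)], 'red': [(0.58, 0.318, np.float64(0.1006), 27.7)]}
{'green': [(0.455, -0.1448, np.float64(0.0855), 26.9), (0.7403, -0.2093, np.float64(0.1257), 27.5)], 'purple': [(0.7478, 0.1482, np.float64(0.0622), 71.7), (0.566, -0.1462, np.float64(0.0855), 27.2)], 'yellow': [(0.0241, -0.0124, np.float64(0.1256), 59.0), (0.0382, -0.0064, np.float64(0.0678), 54.3), (0.4411, 0.1333, np.float64(0.0694), 42.7), (0.1414, -0.3014, np.float64(0.0698), 41.9), (0.4571, -0.0777, np.float64(0.0852), 27.3)], 'red': [(0.5813, 0.316, np.float64(0.1001), 27.5)]}
```

Red at (0.581, 0.317).

```bash
python3 -m creep '[[-0.8,0.1,1,-0.008,-0.006,0,0.95],[0,0,4,0,0,0,0.95],[0,0,3,0,0,0,0.95],[0,0,0,0,0,0,0.95],[0,0,0,0,0,0,0.95]]'
```

```text
time_s: 65.9
tool_pos: [0.5772, 0.314, 0.1608]
tool_rot: [-179.7, -0.0, -0.4]
force: [0.7, 0.3, -0.9]
grip_width: 0.0827
```

```bash
python3 -m creep '[[0.2,-0.2,1.5,0,0,0,0.95],[0,0,1.2,0,0,0,0.95],[0,0,0,0,0,0,0.95],[0,0,0,0,0,0,0.95]]'
python3 -m creep '[[0,0,0.5,0,0,0,0.95],[0,0,0,0,0,0,0.95]]'
```

```text
time_s: 66.3
tool_pos: [0.5807, 0.3164, 0.1355]
tool_rot: [-179.5, -0.2, -0.4]
force: [-0.4, -0.0, 0.2]
grip_width: 0.0826
time_s: 66.5
tool_pos: [0.5812, 0.3167, 0.1308]
tool_rot: [-179.5, -0.3, -0.4]
force: [-1.2, 0.1, 0.1]
grip_width: 0.0826
```

```bash
python3 -m creep '[[0,0,0.2,-0.008,-0.005,0,0.95],[0,0,0,0,0,0,0.5],[0,0,0,0,0,0,0.5],[0,0,0,0,0,0,0.5],[0,0,0,0,0,0,0.5],[0,0,0,0,0,0,0.5],[0,0,0,0,0,0,0.5]]' 10
python3 -m creep '[[0,0,-2,0,0,0,0.5],[0,0,-4,0,0,0,0.5],[0,0,-4,0,0,0,0.5],[0,0,0,0,0,0,0.5]]' 10
python3 -m creep '[[0,2.5,0,0,0,0,0.5],[0,4.4,0,0,0,0,0.5],[0,4.4,0,0,0,0,0.5],[0,4.4,0,0,0,0,0.5],[0,4.4,0,0,0,0,0.5],[0,4.4,0,0,0,0,0.5],[-0.3,4.4,0,0,0,0,0.5],[-0.3,4.4,0,0,0,0,0.5],[-0.3,4.4,0,0,0,0,0.5],[0,0.5,0,0,0,0,0.5],[0,0,0,0,0,0,0.5],[0,0,0,0,0,0,0.5]]' 10
```

```text
time_s: 67.2
tool_pos: [0.5815, 0.317, 0.1294]
tool_rot: [-179.9, -0.0, -0.4]
force: [-0.8, -0.0, -0.0]
grip_width: 0.0539
time_s: 67.6
tool_pos: [0.5804, 0.3161, 0.2302]
tool_rot: [179.9, 0.2, -0.4]
force: [1.0, 0.2, -0.2]
grip_width: 0.0537
time_s: 68.8
tool_pos: [0.5594, -0.0875, 0.2207]
tool_rot: [179.8, 0.8, -0.7]
force: [-0.6, 0.1, -1.1]
grip_width: 0.0535
```

Release at TCP z ≈ 0.1144.

```bash
python3 -m creep '[[0.3,-1,1,0,0.014,-0.01,0.5],[0,0,3,0,0,0,0.5],[0,0,0,0,0,0,0.5],[0,0,0,0,0,0,0.5]]'
python3 -m creep '[[0,0,1.5,0,0,0,0.5],[0,0,2.2,0,0,0,0.5],[0,0,0.5,0,0,0,0.5],[0,0,0,0,0,0,0.5],[0,0,0,0,0,0,0.5]]'
```

```text
time_s: 69.2
tool_pos: [0.563, -0.0717, 0.1791]
tool_rot: [179.9, 0.0, 0.4]
force: [-0.5, 0.6, 0.0]
grip_width: 0.0535
time_s: 69.7
tool_pos: [0.5654, -0.0698, 0.1378]
tool_rot: [179.9, -0.2, 0.6]
force: [0.8, -0.5, -1.3]
grip_width: 0.0536
```

```bash
python3 -m creep '[[-0.1,0.6,0.6,0,-0.004,0.008,0.5],[0,0,0.8,0,0,0,0.5],[0,0,0,0,0,0,0.5],[0,0,0,0,0,0,0.5]]'
python3 -m creep '[[0,0,0.4,0,0,0,0.5],[0,0,0.2,0,0,0,0.5],[0,0,0,0,0,0,0.5]]'
```

```text
time_s: 70.1
tool_pos: [0.5656, -0.077, 0.1246]
tool_rot: [179.9, -0.1, 0.1]
force: [-0.8, 0.0, -0.7]
grip_width: 0.0534
time_s: 70.4
tool_pos: [0.5658, -0.0769, 0.1183]
tool_rot: [179.9, -0.2, 0.1]
force: [0.2, 0.8, -0.7]
grip_width: 0.0535
```

```bash
python3 -m creep '[[0,0,0.3,0,0,0,0.5],[0,0,0.1,0,0,0,0.5],[0,0,0,0,0,0,0.5]]'
python3 -m creep '[[0,0,0.1,0,0,0,0.75],[0,0,0,0,0,0,0.75],[0,0,0,0,0,0,0.75],[0,0,0,0,0,0,0.75],[0,0,-2,0,0,0,0.75],[0,0,-4,0,0,0,0.75],[0,0,-4,0,0,0,0.75],[0,-3,-3,0,0,0,0.75],[0,-4,-2,0,0,0,0.75],[0,-4,-2,0,0,0,0.75],[0,-4,0,0,0,0,0.75],[0,-4,0,0,0,0,0.75],[0,-4,0,0,0,0,0.75],[0,-4,0,0,0,0,0.75],[0,0,0,0,0,0,0.75],[0,0,0,0,0,0,0.75],[0,0,0,0,0,0,0.75]]'
python3 - <<'E'
from h import *
for n in('top','scene'):
    c=shot(n,n+'11'); W=cloud(c); print(jars(c,W))
E
```

```text
time_s: 70.7
tool_pos: [0.5659, -0.0768, 0.1144]
tool_rot: [179.9, -0.2, 0.1]
force: [-0.8, -0.2, 1.4]
grip_width: 0.0537
time_s: 72.4
tool_pos: [0.5663, 0.2022, 0.291]
tool_rot: [-179.8, -0.4, -0.2]
force: [0.1, 0.6, 0.1]
grip_width: 0.0654
{'purple': [(0.7506, 0.1484, np.float64(0.0625), 70.9)], 'yellow': [(0.4568, -0.0765, np.float64(0.0857), 25.9), (0.438, 0.1336, np.float64(0.0702), 40.4), (0.1424, -0.2996, np.float64(0.0699), 40.3)], 'red': [(0.5673, -0.0758, np.float64(0.0862), 26.5)]}
{'green': [(0.4547, -0.1447, np.float64(0.0856), 27.1), (0.74, -0.2089, np.float64(0.1262), 26.4)], 'purple': [(0.7479, 0.1474, np.float64(0.0621), 71.4), (0.5652, -0.1464, np.float64(0.0855), 27.2)], 'yellow': [(0.0193, -0.0114, np.float64(0.1258), 60.6), (0.4377, 0.1336, np.float64(0.0696), 41.1), (0.1412, -0.3015, np.float64(0.0697), 41.8), (0.4575, -0.0778, np.float64(0.0854), 27.6)], 'red': [(0.5677, -0.0767, np.float64(0.0854), 26.8)]}
```

View pics/scene11.png

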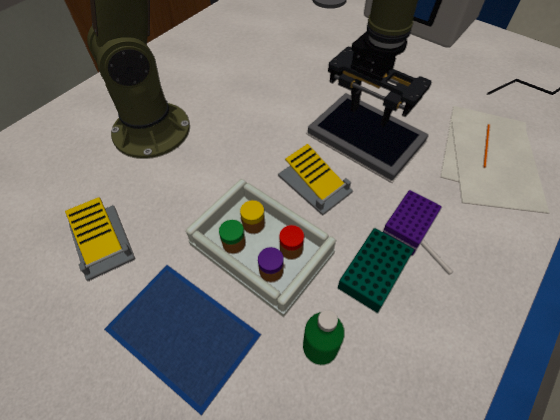

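All four jars stand upright in the foam box: yellow (252,213), green (232,233), red (291,238) and purple (270,262). The pedal is up and the bystanders have not moved.

```bash
python3 -c "
from cell import order
print(order.sign_off())"
```

```text
the job is handed in; nothing more can be done
None
```

I stood all four jars on the scanner glass, held the left pedal down at its stop, then set every jar upright in the foam box and handed the job in at about 72 s. The hand-in reports no verdict, so these are my own checks:

- **On the glass:** all four jars were upright together on the window, with cap tops at about 0.100 m. The yellow jar was knocked about 4 cm aside but stayed on the window, so I left it there and later gripped it at 45° where it stood.
- **Pedal:** the depth image showed the pad turned by about 0.22 rad, so it was at its stop. I held it there for about 1.7 s. My first push was harder than needed: the tool force peaked near 56 N before I eased it to about 18 N, still under the 120 N wrist limit.
- **In the box:** caps measured about 0.0855 m high against the expected 0.084 m. All jars sat well inside the walls and I lowered each to within about 1 mm of the floor before releasing.
- **Grip:** set to 10 N for every jar.
- **At the end:** the pedal pad was back up and the arm was clear of everything. In the last scene picture the tip box, bottle and rack were where they started; by measurement, the tip box and bottle agreed with the start to a few millimetres.

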